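# Dock the pallet and close its draw latch

## Task

The pallet stands on edge in the slotted rack: pull it out, lay it flat on the bench with its grip rib up and let go, then take it by the rib and set it flat between the dock's guide rails, keeper bar toward the latch, a few millimetres short of the stop. Hook the latch claw over the keeper bar, then swing the lever down over centre so that it lies flat and the pallet is drawn home against the stop. Leave the bottle, the tape roll and the grey housing alone.

Things in the scene. Friction and masses are not known exactly. Their poses are not given: they have to be found in the camera images.
- pallet_center (a point): centre of the loose pallet's aluminium plate, 80 (x) x 150 (y) x 12 (z) mm, 0.3 kg. z points out of the top face (rib side), y to the keeper end. At the start it stands on its 150 mm edge in the rack, x axis down, rib on the rack's +x side, leaning up to 7 degrees with the slot's play; its bare top edge, 40 mm above this point, can be pinched across the 12 mm
- pallet_rib (a point): centre of the grey grip rib on the pallet's top face, 10 mm from its middle toward -y, 14 wide (x) x 50 long (y) x 30 mm high; rib top is 15 mm above this point, the plate's top face 15 mm below; axes as the pallet
- keeper (a point): middle of the keeper bar on the pallet: round bar 8 mm thick along the pallet's x, clear length 26 mm between its posts, its middle 59 mm from the pallet's centre toward +y (16 mm from the +y edge), 14 mm above the plate's top face; axes as the pallet
- rack: fixed black rack block 46 (x) x 160 (y) x 23 (z) mm with one slot along its y, 14 mm wide and 17 mm deep; origin at the middle of its underside on the bench, z up. Free bench lies on its -x side (toward the robot)
- dock_stop (a point): middle of the stop face of the fixed dock, at dock floor height (8 mm). z up, y to the latch. Home: the pallet lies on the floor on the -y side, +y edge on this face, its centre 75 mm toward -y and 6 mm up. Two guide rails run 150 mm from here to -y, about 15 mm high with flared tops, 87 mm apart for the 80 mm plate; -y end open
- latch_pivot (a point): hinge axis (along the dock's x) of the latch lever, 45 mm from the stop face toward the dock's +y, 26 mm above the dock floor; axes as the dock
- latch_lever (a joint): lever angle, rad: 0 = closed, lying flat toward the dock's +y; 1.57 = straight up; 2.1 = fully open, leaning toward the pallet. Dead centre is at about 0.17; past it the sprung claw holds the lever down. Light friction (under 1 N at the tip) keeps it where it is left
- lever_tip (a point): rounded end of the lever handle (18 mm wide, 9 mm thick, reaching 87 mm from the hinge axis), on its middle; 83 mm from latch_pivot
- latch_claw (a joint): angle of the claw on the lever, rad: this value minus latch_lever is the claw's elevation above level, pointing toward the pallet (0 = level, 1.57 = straight up, about as at the start). Its pin is in the lever, 20 mm from latch_pivot along the lever (10 degrees below it when closed). It stays only when near upright; lower down it falls by its own weight (70 g)
- claw_tip (a point): middle of the upturned thumb tab at the claw's free end (tab 16 mm wide along the dock's x, 4 mm thick, 16 mm high), 87 mm from the claw's pin
- claw_tooth (a point): lower end of the claw's 16 mm wide, 11 mm deep tooth, 85 mm from the claw's pin; it must drop behind the keeper bar, on the side away from the stop. The claw is sprung lengthwise: 3 N per mm, up to 8 mm. With the lever at 1.75 to 2.1 rad the tooth clears the bar if the pallet's edge is at most about 7 mm short of the stop; 2 to 5 mm is ideal
- glue: bystander: white glue bottle, 41 mm across, 112 mm high; origin at the middle of its underside
- tape: bystander: roll of masking tape lying flat, 81 mm across, 24 mm high; origin at the middle of its underside
- housing: bystander: grey printed housing 60 x 129 x 44 mm; origin at the middle of its underside

How it is judged (in metres and radians):
On the way, in this order (a step that is already met when the one before it is completed fails the run):
1. the pallet lies flat on the bench, rib up, let go (angle between pallet_center's own z axis and vertical below 0.06 rad and height (world z) of pallet_center below 0.01 m and contact force between pallet and the arm below 0.1 N and contact force between pallet and the fingers below 0.1 N and linear speed of pallet below 0.02 m/s), for 0.2 s.
2. the pallet lies flat on the dock floor between the rails, its keeper end within 15 mm of the stop, lever still open (y of pallet_center in the frame of dock_stop between -0.09 and -0.07 m and z of pallet_center in the frame of dock_stop below 0.009 m and angle between pallet_center's own z axis and vertical below 0.05 rad and y of keeper in the frame of dock_stop above -0.035 m and value of joint latch_lever above 1 rad), for 0.2 s.
3. the claw's tooth has dropped behind the keeper bar, lever still open (z of claw_tooth in the frame of keeper below 0.002 m and y of claw_tooth in the frame of keeper between -0.03 and -0.002 m and value of joint latch_lever above 1 rad), for 0.1 s.
At the end, for the whole second after the job is handed in: The lever is shut past dead centre (below 0.1 rad), the claw's tooth is hooked behind the keeper bar, and the pallet lies flat (within 2 degrees) on the dock floor, keeper end within 3 mm of the stop, at rest and released (value of joint latch_lever below 0.1 rad and z of claw_tooth in the frame of keeper below 0.002 m and y of claw_tooth in the frame of keeper between -0.012 and -0.002 m and y of pallet_center in the frame of dock_stop above -0.078 m and y of keeper in the frame of dock_stop above -0.02 m and z of pallet_center in the frame of dock_stop below 0.009 m and angle between pallet_center's own z axis and vertical below 0.04 rad and linear speed of pallet below 0.01 m/s); the robot touches nothing.
It fails at once if the glue bottle is moved more than 30 mm (distance of glue from where it was at the start of the episode above 0.03 m).
It fails at once if the tape roll is moved more than 30 mm (distance of tape from where it was at the start of the episode above 0.03 m).
It fails at once if the grey housing is moved more than 30 mm (distance of housing from where it was at the start of the episode above 0.03 m).
It also fails if it takes over 72 s, if anything falls off the work surface, if the arm or the gripper's body presses on something with over 40 N, if the wrist force passes 120 N, or if a joint passes its speed limit or range.

## Robot

A 6-joint arm with a two-finger parallel gripper is mounted at the origin on a cart in front of the work surface, level with it; the furniture and walls round the work are solid. World frame = base frame: x ahead of the robot, y to its left, z up, the work surface at z = 0. Lengths are in mm, angles in degrees, forces in N, time in s.
With the tool pointing down it reaches from about 300 to 850 mm from the base axis. Payload 4.2 kg.
Tool frame: the origin (TCP) lies at the very end of the fingers, on their centre line; the grasp point (between the pads) lies env.grip_point_offset behind it (env.grip_point_offset is the distance from the TCP to the grasp point, in mm); z points along the fingers, y is the direction in which the jaws open and shut (so a half turn about z gives the same grasp; the last joint's range is limited). The gripper opens to 91 mm and grips with 3 to 60 N. Pads are 32 mm wide; open, the fingers measure 118 mm over their backs; the gripper's body (76 mm by 178 mm) begins 60 mm behind the grasp point.
Start: joints at [-75.63, 18.312, 89.639, -0, 72.044, -1.146], TCP at [153.816, -554.061, 213.976] pointing down, gripper open.
Joint ranges: [-177.97, 177.97], [-48.28, 115.42], [12.27, 149.76], [-77.06, 257.06], [2.81, 150.46], [-146.56, 146.56]. Speed limits (degrees/s): [147.25, 147.25, 180, 180, 180, 180].

## Interface

Orientations are given as [roll, pitch, yaw] about the fixed x, y, z axes, in that order (R = Rz(yaw) Ry(pitch) Rx(roll)).
In Python, from workcell import env, grab_frame, camera_params gives the robot as it stands. The module is installed in compiled form; this text tells all that it offers.
- The arm moves only by the shell command python3 -m creep 'ROWS' [OPENING] [FORCE]. ROWS is a JSON object of lists of equal length, an entry for each row: "offset": the shift along the tool's x, y, z in m, a list of three; "rotation": the turn, a rotation vector about the tool's x, y, z in degrees, a list of three. A call has 1 to 5 rows; each row shifts and turns the commanded pose from where the row before left it, along the tool's axes as they then stand; what a row does not reach is not made up. A row lasts 1/8 s, in which the tool goes at most 62.5 mm and 10.7 degrees, less where a joint would pass 70% of its speed; a pose out of reach is approached as far as the arm can. A call is refused whole if a number of a shift passes 0.0625 or a number of a turn 10.7, either way. A call with a gripper value outside its range is refused whole. OPENING is the closure, from 0 (fully open) to 1 (shut), set as the call begins (- or left out, the last holds). The fingers move at their own pace and stop on an object; FORCE is the grip in N (left out, the last holds). Time passes only in rows, so rows that do not move let the fingers close. It gives the time, the measured TCP pose, the force and the opening at its end, in the units of the state.
- env.state(): the state, without advancing time (a new reading comes with each control period).
- grab_frame(name): name is "side" or "top"; returns the picture (384x512x3 uint8, red, green, blue); there is no depth.
- camera_params(name): a dict with "mtx" (3x3 intrinsics, pixels), "R" (3x3) and "t" (3): a world point X has camera coordinates R X + t. Camera axes: x right, y down, z forward; pixel columns grow to the right and rows downward; lengths in mm; the calibration is good to about 2 mm. A picture is of the moment at which its call begins. camera_params takes no time and is no camera call.
- env.job_done(): hands the job in, once; it reports no verdict.
The state is a dict: "time_s": time; "qpos": joint angles; "qvel": joint speeds; "effort": joint torques, N m; "ee_pos": TCP position; "ee_rot": TCP orientation; "force": force on the tool from outside, world axes, zero at the start; "torque": the same for the moment, N m; "gripper_width": finger opening in mm.
Only numpy, scipy, OpenCV 4.12 (cv2) and the standard library are available. Lean on these libraries where they do the work, as an engineer would, in place of code of your own. Each camera call takes 0.05 s, during which the arm holds its last target.

## Working session

There is one attempt and no reset: what is moved stays moved. The work goes in short steps, Python scripts to look and compute and a shell command to move; the robot and the scene stay as the last step left them, time stands still between calls to the robot, and variables do not carry over. Pictures are saved under pics/ and viewed, and the job is handed in when it is done.

```bash
ls; mkdir -p pics; python3 - <<'E'
from workcell import env, grab_frame, camera_params
import cv2
print(env.state(), env.grip_point_offset)
for n in ("side","top"):
    f=grab_frame(n); cv2.imwrite(f"pics/{n}0.png",cv2.cvtColor(f,cv2.COLOR_RGB2BGR))
    print(n,camera_params(n))
E
```

```text
pics
{'time_s': 0.0, 'qpos': array([-7.56302070e+01,  1.83504916e+01,  8.97078941e+01, -6.16766277e-04,
        7.20431082e+01, -1.14421874e+00]), 'qvel': array([-0.00545175,  0.03443784,  0.0422402 ,  0.00135348,  0.08873244,
        0.02005877]), 'effort': array([-2.67892086e-03, -4.12458980e+01, -2.31973118e+01,  7.25192553e-02,
        4.57534462e-02, -1.36464464e-04]), 'ee_pos': array([ 153.68322959, -553.54579453,  213.12172151]), 'ee_rot': array([-1.79898515e+02, -1.44046888e-03,  1.55142011e+01]), 'force': array([-0.03004305,  0.30636508,  0.35836377]), 'torque': array([ 0.00068694, -0.0451823 , -0.04235481]), 'gripper_width': 91.01848595476653} 18.8
side {'mtx': array([[443.71292362,   0.        , 254.23541782],
       [  0.        , 443.71292362, 189.4974059 ],
       [  0.        ,   0.        ,   1.        ]]), 'R': array([[-0.5619597 , -0.82716405,  0.00096547],
       [-0.43845033,  0.29688476, -0.84830463],
       [ 0.70140046, -0.47713633, -0.52950762]]), 't': array([292.14006886, 320.36638847, 999.03880631])}
top {'mtx': array([[445.16000868,   0.        , 248.87739557],
       [  0.        , 445.16000868, 206.30933949],
       [  0.        ,   0.        ,   1.        ]]), 'R': array([[ 1.58959393e-02, -9.99871739e-01,  1.95585852e-03],
       [-9.94681885e-01, -1.60124507e-02, -1.01742560e-01],
       [ 1.01760829e-01, -3.28163478e-04, -9.94808839e-01]]), 't': array([ -47.77482177,  594.02830116, 1534.18771043])}
```

View pics/side0.png

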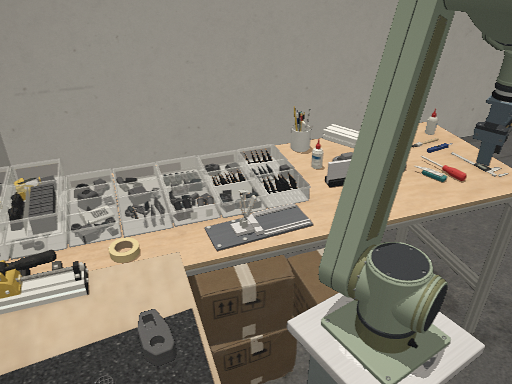

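View pics/top0.png

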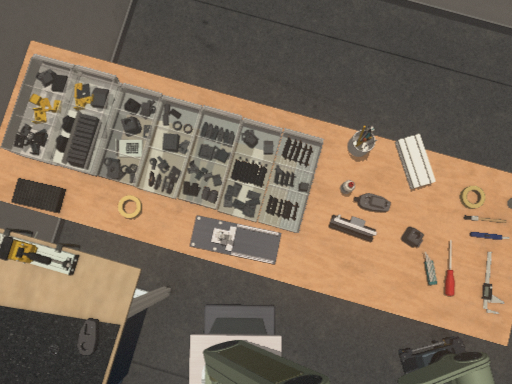

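```bash
python3 - <<'E'
import cv2
s=cv2.imread('pics/side0.png');t=cv2.imread('pics/top0.png')
def c(im,x0,y0,x1,y1,n,f):
    cv2.imwrite(f'pics/{n}.png',cv2.resize(im[y0:y1,x0:x1],None,fx=f,fy=f,interpolation=cv2.INTER_CUBIC))
c(t,180,205,300,275,'t_dock',6.5)
c(t,315,170,405,250,'t_rack',7)
c(s,195,175,325,260,'s_dock',6)
c(s,300,130,400,205,'s_rack',7)
E
```

```text
(no output)
```

View pics/t_dock.png

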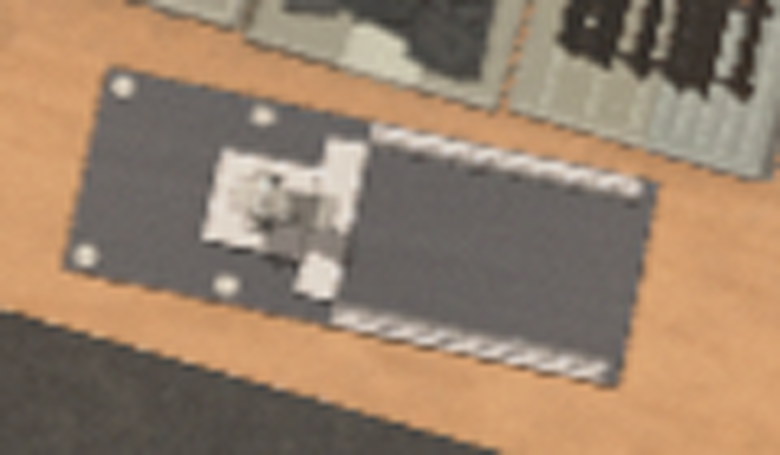

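View pics/t_rack.png

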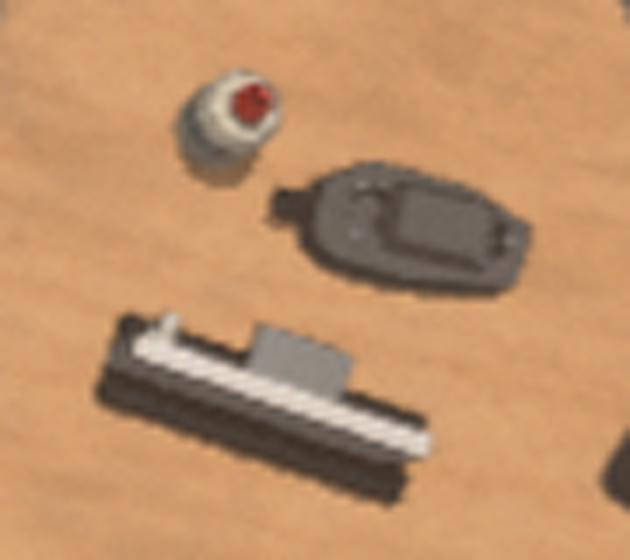

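View pics/s_dock.png

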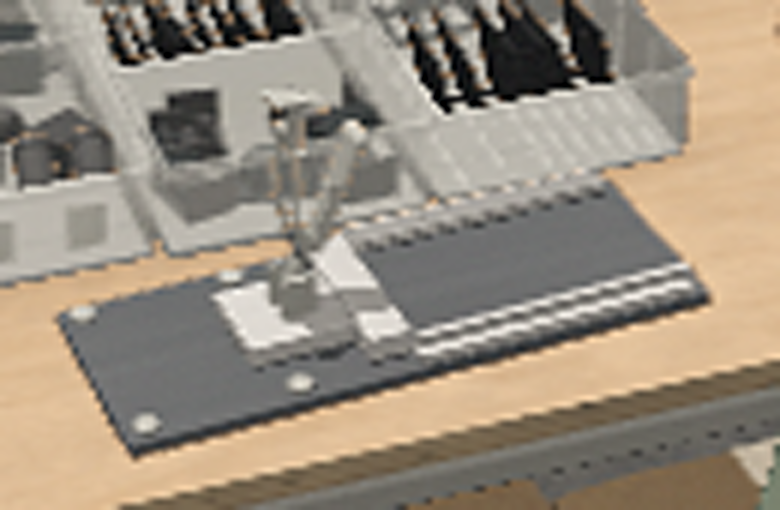

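View pics/s_rack.png

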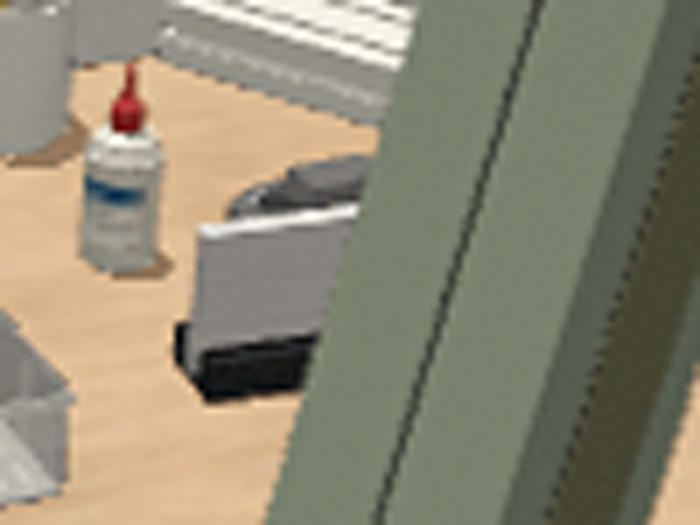

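```bash
cat > h.py <<'E'
import numpy as np, cv2
from workcell import env, grab_frame, camera_params
C={n:camera_params(n) for n in("side","top")}
def ray(n,p):
    c=C[n]; d=c["R"].T@np.linalg.inv(c["mtx"])@np.array([p[0],p[1],1.]); return -c["R"].T@c["t"], d/np.linalg.norm(d)
def plane(n,p,z):
    o,d=ray(n,p); return o+d*(z-o[2])/d[2]
def tri(ps,pt):
    o1,d1=ray("side",ps);o2,d2=ray("top",pt)
    A=np.stack([d1,-d2],1); s=np.linalg.lstsq(A,o2-o1,rcond=None)[0]
    a=o1+s[0]*d1;b=o2+s[1]*d2; return (a+b)/2,np.linalg.norm(a-b)
def proj(n,X):
    c=C[n]; q=c["mtx"]@(c["R"]@np.asarray(X,float)+c["t"]); return q[:2]/q[2]
def snap(n,name,box=None,f=1):
    im=cv2.cvtColor(grab_frame(n),cv2.COLOR_RGB2BGR); cv2.imwrite(f'pics/{name}_full.png',im)
    if box: x0,y0,x1,y1=box; cv2.imwrite(f'pics/{name}.png',cv2.resize(im[y0:y1,x0:x1],None,fx=f,fy=f,interpolation=cv2.INTER_CUBIC))
    return im
E
python3 - <<'E'
from h import *
np.set_printoptions(precision=1,suppress=True)
for n in C: print(n,-C[n]["R"].T@C[n]["t"])
# crop->pixel
T=lambda x,y:(315+(x+.5)/7-.5,170+(y+.5)/7-.5)
D=lambda x,y:(180+(x+.5)/6.5-.5,205+(y+.5)/6.5-.5)
S=lambda x,y:(195+(x+.5)/6-.5,175+(y+.5)/6-.5)
# pallet top edge ends
a=plane("top",T(137,345),86);b=plane("top",T(430,443),86);print("pallet edge",a,b,np.linalg.norm(a-b),np.degrees(np.arctan2(a[0]-b[0],a[1]-b[1])))
# rack near bottom edge
a=plane("top",T(100,400),0);b=plane("top",T(390,500),0);print("rack",a,b,np.linalg.norm(a-b))
a=plane("top",T(122,318),23);b=plane("top",T(430,415),23);print("rackfar",a,b)
print("glue",plane("top",T(210,165),0),"housing",plane("top",T(400,230),40))
for q in ((108,68),(655,185),(618,385),(65,270)): print("dock",plane("top",D(*q),8))
print("dock s",[plane("side",S(*q),8) for q in ((60,318),(610,180),(710,298),(135,455))])
print("mid top",plane("top",D(370,125),8),plane("top",D(330,320),8))
# bench edge
for p in ((200,262),(300,282),(400,306)): print("bench",plane("top",p,0))
E
```

```text
side [-396.1  623.2  800.5]
top [ 435.5  -37.8 1586.8]
pallet edge [ 551.  -327.1   86. ] [ 506.  -468.1   86. ] 147.95340096112082 17.722373314530344
rack [ 529.2 -324.7    0. ] [ 480.8 -472.     0. ] 155.03407476010875
rackfar [ 569.4 -331.8   23. ] [ 523.  -486.3   23. ]
glue [ 650.9 -381.5    0. ] housing [ 614.3 -467.6   40. ]
dock [562.8 148.6   8. ]
dock [ 503.6 -151.3    8. ]
dock [ 395.1 -132.2    8. ]
dock [452.3 168.9   8. ]
dock s [array([559.8, 150.8,   8. ]), array([ 502.9, -151. ,    8. ]), array([ 392.3, -126. ,    8. ]), array([448.2, 172.9,   8. ])]
mid top [533.9   4.7   8. ] [427.6  24.4   8. ]
bench [397.1 131.4   0. ]
bench [ 332.7 -222.6    0. ]
bench [ 255.1 -573.5    0. ]
```

```bash
python3 - <<'E'
from h import *
np.set_printoptions(precision=1,suppress=True)
t=cv2.imread('pics/top0.png');s=cv2.imread('pics/side0.png')
def c(im,x0,y0,x1,y1,n,f):
    cv2.imwrite(f'pics/{n}.png',cv2.resize(im[y0:y1,x0:x1],None,fx=f,fy=f,interpolation=cv2.INTER_CUBIC))
c(t,325,210,382,245,'t_rack2',14); c(s,318,150,360,195,'s_rack2',13)
g=t[210:250,320:385].astype(int)
m=(g.min(2)>150).astype(np.uint8)
n,l,st,ce=cv2.connectedComponentsWithStats(m); print(st,ce)
E
```

```text
[[   0    0   65   40 2453]
 [  14    5   43   20  147]] [[31.9 19.7]
 [34.  15.6]]
```

View pics/t_rack2.png

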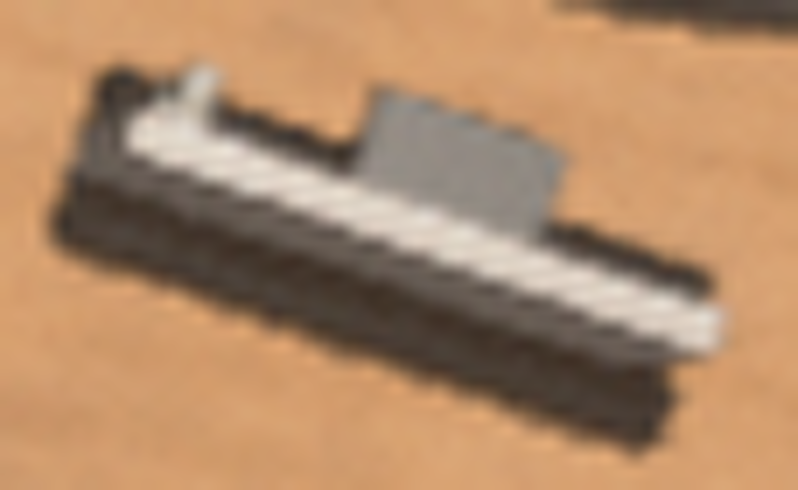

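View pics/s_rack2.png

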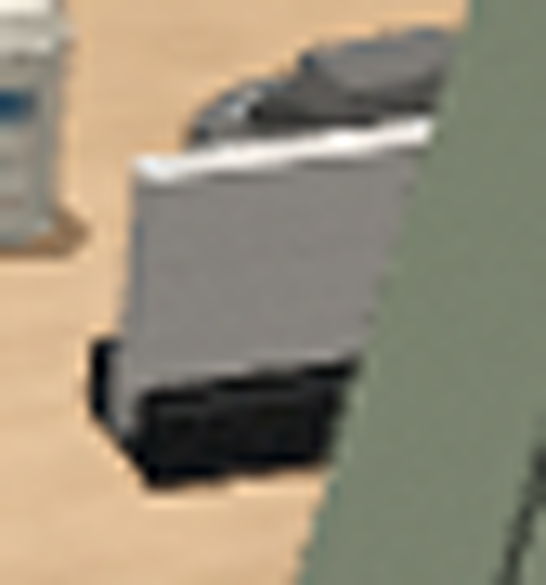

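```bash
python3 - <<'E'
from h import *
np.set_printoptions(precision=1,suppress=True)
T=lambda x,y:(325+(x+.5)/14-.5,210+(y+.5)/14-.5)
S=lambda x,y:(318+(x+.5)/13-.5,150+(y+.5)/13-.5)
a=plane("top",T(132,130),86);b=plane("top",T(722,328),86);m=(a+b)/2
print("pallet",a,b,m,np.linalg.norm(a-b),np.degrees(np.arctan2(a[0]-b[0],a[1]-b[1])))
r1=plane("top",T(55,240),0);r2=plane("top",T(640,452),0)
f1=plane("top",T(108,68),23);f2=plane("top",T(712,275),23)
print(r1,r2,np.linalg.norm(r1-r2),f1,f2,np.linalg.norm(f1-f2))
th=np.radians(17.8);ex=np.array([np.cos(th),-np.sin(th),0]);ey=np.array([np.sin(th),np.cos(th),0])
for n,p in dict(a=a,b=b,m=m,r1=r1,r2=r2,f1=f1,f2=f2).items(): print(n,p@ex,p@ey)
print("tri corner (near,+y, top)",tri(S(140,178),T(128,145)), "far",tri(S(140,157),T(140,118)))
print("rack near bottom +y corner side", plane("side",S(155,487),0), "top near",plane("side",S(145,395),23), 'far left', plane("side",S(95,345),23))
o=tri(S(140,178),T(128,145))[0];print(o@ex,o@ey)
for S_ in ((155,487,0),(145,395,23),(95,345,23)):
  p=plane("side",S(*S_[:2]),S_[2]);print(p@ex,p@ey)
E
```

```text
pallet [ 551.1 -326.5   86. ] [ 505.6 -468.4   86. ] [ 528.4 -397.5   86. ] 149.00976966020224 17.780873660592786
[ 529.4 -323.3    0. ] [ 477.8 -471.8    0. ] 157.17621282572915 [ 571.6 -332.6   23. ] [ 521.8 -484.2   23. ] 159.45031617087753
a 624.5728614293594 -142.40465851276738
b 624.6226035115999 -291.4144198705784
m 624.5977324704797 -216.9095391916729
r1 602.8535934439433 -146.0388683443684
r2 599.2083906637781 -303.17280603744086
f1 645.8813333380342 -142.0032989121247
f2 644.8610221931852 -301.4503506006413
tri corner (near,+y, top) (array([ 549.1, -324.1,   84.7]), np.float64(4.555121316813094)) far (array([ 554.7, -327.3,   87.4]), np.float64(2.294646908663319))
rack near bottom +y corner side [ 532.6 -321.4    0. ] top near [ 541.9 -323.6   23. ] far left [ 569.  -330.3   23. ]
621.8753026188087 -140.69083723108585
605.3809973189083 -143.23104512550987
614.9130684333732 -142.4477971551611
642.7325050328773 -140.56476159524055
```

```bash
cat >> h.py <<'E'
from scipy.spatial.transform import Rotation as Ro
def yawR(y): return Ro.from_euler('xyz',[180,0,y],degrees=True)
def plan(tp,tR,n,p0=None,R0=None):
    st=env.state(); p=np.array(st['ee_pos'] if p0 is None else p0,float); R=Ro.from_euler('xyz',st['ee_rot'],degrees=True) if R0 is None else R0
    rv=(R.inv()*tR).as_rotvec(degrees=True); d=(np.array(tp,float)-p)/n
    rot=[];off=[]
    for i in range(n):
        off.append((R.inv().apply(d)/1000).round(3).tolist()); rot.append((rv/n).round(1).tolist()); R=R*Ro.from_rotvec(rv/n,degrees=True)
    print('{"offset":%s,"rotation":%s}'%(off,rot)); print('total rotvec',rv.round(2))
def show():
    st=env.state(); print(round(st['time_s'],2),st['ee_pos'].round(1),st['ee_rot'].round(2),st['force'].round(1),round(st['gripper_width'],1),st['qpos'].round(0))
E
python3 -c "
from h import *
plan([527,-398,150],yawR(72.2),10)"
```

```text
{"offset":[[0.04, -0.005, 0.006], [0.04, -0.001, 0.006], [0.04, 0.003, 0.006], [0.04, 0.007, 0.006], [0.039, 0.011, 0.006], [0.038, 0.015, 0.006], [0.036, 0.018, 0.006], [0.034, 0.022, 0.006], [0.032, 0.025, 0.006], [0.029, 0.028, 0.006]],"rotation":[[-0.0, -0.0, -5.7], [-0.0, -0.0, -5.7], [-0.0, -0.0, -5.7], [-0.0, -0.0, -5.7], [-0.0, -0.0, -5.7], [-0.0, -0.0, -5.7], [-0.0, -0.0, -5.7], [-0.0, -0.0, -5.7], [-0.0, -0.0, -5.7], [-0.0, -0.0, -5.7]]}
total rotvec [-8.000e-02 -4.000e-02 -5.668e+01]
```

```bash
python3 -m creep '{"offset":[[0.04,-0.005,0.006],[0.04,-0.001,0.006],[0.04,0.003,0.006],[0.04,0.007,0.006],[0.039,0.011,0.006]],"rotation":[[0,0,-5.7],[0,0,-5.7],[0,0,-5.7],[0,0,-5.7],[0,0,-5.7]]}' 0 && python3 -m creep '{"offset":[[0.038,0.015,0.006],[0.036,0.018,0.006],[0.034,0.022,0.006],[0.032,0.025,0.006],[0.029,0.028,0.006]],"rotation":[[0,0,-5.7],[0,0,-5.7],[0,0,-5.7],[0,0,-5.7],[0,0,-5.7]]}'
python3 - <<'E'
from h import *
show()
snap("side","s1",(270,90,420,210),5);snap("top","t1",(300,170,420,260),6)
plan([527,-398,62],yawR(72.2),4)
E
```

```text
time_s: 0.72
ee_pos: [340.8, -475.7, 183.3]
ee_rot: [-180.0, -0.0, 44.2]
force: [-0.1, -0.6, 0.7]
gripper_width: 91.1
time_s: 1.35
ee_pos: [527.5, -397.2, 153.2]
ee_rot: [-179.9, -0.0, 72.7]
force: [0.7, -0.3, 0.3]
gripper_width: 90.9
1.35 [ 527.5 -397.2  153.2] [-1.7994e+02 -1.0000e-02  7.2710e+01] [ 0.7 -0.3  0.3] 90.9 [-38.  28.  83.  -0.  69. -21.]
{"offset":[[-0.001, -0.0, 0.023], [-0.001, -0.0, 0.023], [-0.001, -0.0, 0.023], [-0.001, -0.0, 0.023]],"rotation":[[-0.0, -0.0, 0.1], [-0.0, -0.0, 0.1], [-0.0, -0.0, 0.1], [-0.0, -0.0, 0.1]]}
total rotvec [-0.05 -0.1   0.57]
```

View pics/s1.png

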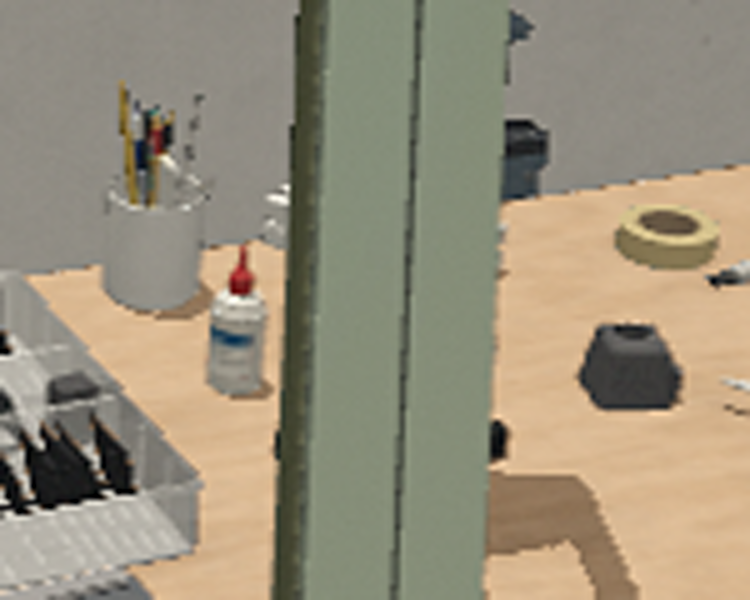

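View pics/t1.png

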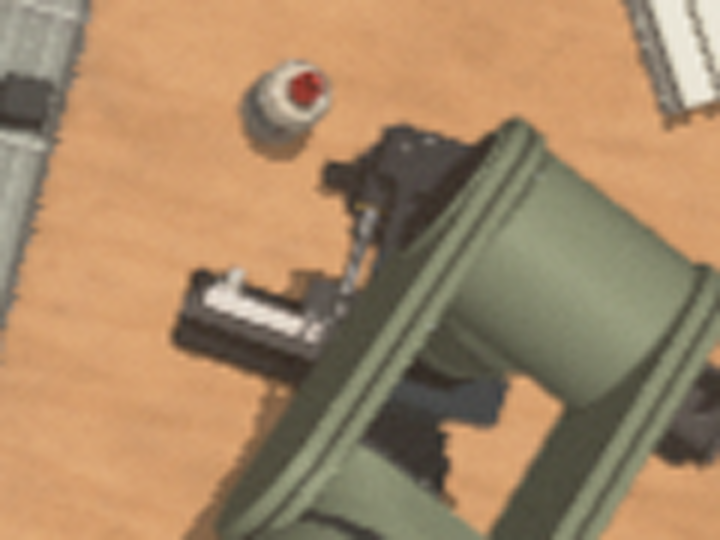

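The side view shows the upper arm hiding the rack; the top view shows the open jaws straddling the plate's bright edge near (352,228). Descending.

```bash
python3 -m creep '{"offset":[[0,0,0.025],[0,0,0.025],[0,0,0.025],[0,0,0.013],[0,0,0]],"rotation":[[0,0,0.2],[0,0,0.2],[0,0,0],[0,0,0],[0,0,0]]}' 0 && python3 -m creep '{"offset":[[0,0,0],[0,0,0],[0,0,0],[0,0,0],[0,0,0]],"rotation":[[0,0,0],[0,0,0],[0,0,0],[0,0,0],[0,0,0]]}' 0.9 45
```

```text
time_s: 2.08
ee_pos: [525.6, -397.9, 65.1]
ee_rot: [-179.9, -0.0, 72.1]
force: [-0.2, -0.2, 1.3]
gripper_width: 91.2
time_s: 2.7
ee_pos: [526.6, -398.0, 66.1]
ee_rot: [180.0, 0.0, 72.1]
force: [0.1, -0.1, -0.3]
gripper_width: 44.2
```

```bash
python3 -m creep '{"offset":[[0,0,0.003],[0,0,0],[0,0,0],[0,0,0],[0,0,0]],"rotation":[[0,0,0],[0,0,0],[0,0,0],[0,0,0],[0,0,0]]}' ; python3 -m creep '{"offset":[[0,0,0],[0,0,0]],"rotation":[[0,0,0],[0,0,0]]}'
```

```text
time_s: 3.32
ee_pos: [528.6, -398.8, 63.2]
ee_rot: [179.7, 0.0, 72.0]
force: [5.4, -1.0, -3.7]
gripper_width: 12.0
time_s: 3.58
ee_pos: [528.6, -398.8, 63.2]
ee_rot: [179.7, 0.0, 72.0]
force: [5.1, -1.1, -3.6]
gripper_width: 11.9
```

```bash
python3 -m creep '{"offset":[[0,0,-0.01],[0,0,-0.015],[0,0,-0.015],[0,0,-0.015],[0,0,0]],"rotation":[[0,0,0],[0,0,0],[0,0,0],[0,0,0],[0,0,0]]}'
python3 - <<'E'
from h import *
show()
th=np.radians(17.8);ex=np.array([np.cos(th),-np.sin(th),0]);ey=np.array([np.sin(th),np.cos(th),0])
t=526*ex-217*ey+[0,0,75]; print(t)
plan(t,yawR(72.2)*Ro.from_rotvec([-50,0,0],degrees=True),8)
E
```

```text
time_s: 4.2
ee_pos: [527.0, -398.5, 119.7]
ee_rot: [179.9, 0.1, 72.1]
force: [0.1, 0.3, -2.1]
gripper_width: 11.6
4.2 [ 527.  -398.5  119.7] [1.7985e+02 7.0000e-02 7.2120e+01] [ 0.1  0.3 -2.1] 11.6 [-38.  30.  85.  -0.  65. -20.]
[ 434.48417941 -367.40780864   75.        ]
{"offset":[[0.0, -0.012, 0.006], [0.0, -0.013, 0.004], [0.0, -0.013, 0.003], [0.0, -0.013, 0.001], [0.0, -0.013, -0.0], [0.0, -0.013, -0.002], [0.0, -0.013, -0.003], [0.0, -0.013, -0.004]],"rotation":[[-6.2, 0.0, -0.0], [-6.2, 0.0, -0.0], [-6.2, 0.0, -0.0], [-6.2, 0.0, -0.0], [-6.2, 0.0, -0.0], [-6.2, 0.0, -0.0], [-6.2, 0.0, -0.0], [-6.2, 0.0, -0.0]]}
total rotvec [-49.85   0.1   -0.05]
```

```bash
python3 -m creep '{"offset":[[0,-0.012,0.006],[0,-0.013,0.004],[0,-0.013,0.003],[0,-0.013,0.001]],"rotation":[[-6.3,0,0],[-6.3,0,0],[-6.3,0,0],[-6.3,0,0]]}' && python3 -m creep '{"offset":[[0,-0.013,0],[0,-0.013,-0.002],[0,-0.013,-0.003],[0,-0.013,-0.004],[0,0,0]],"rotation":[[-6.3,0,0],[-6.3,0,0],[-6.3,0,0],[-6.3,0,0],[0,0,0]]}'
python3 - <<'E'
from h import *
show()
snap("side","s2",(270,90,420,210),5);snap("top","t2",(300,170,420,260),6)
th=np.radians(17.8);ex=np.array([np.cos(th),-np.sin(th),0]);ey=np.array([np.sin(th),np.cos(th),0])
t=526*ex-217*ey+[0,0,45]
plan(t,yawR(72.2)*Ro.from_rotvec([-50,0,0],degrees=True),3)
E
```

```text
time_s: 4.7
ee_pos: [479.2, -382.3, 95.2]
ee_rot: [154.7, 0.0, 72.1]
force: [0.3, 0.5, -2.7]
gripper_width: 11.7
time_s: 5.32
ee_pos: [461.7, -359.3, 81.6]
ee_rot: [141.2, -2.7, 74.0]
force: [1.0, -0.4, -2.4]
gripper_width: 11.5
5.33 [ 461.7 -359.3   81.6] [141.23  -2.74  74.02] [ 1.  -0.4 -2.4] 11.5 [ -52.   19.  127.   84.   24. -112.]
{"offset":[[-0.005, -0.015, 0.004], [-0.005, -0.015, 0.003], [-0.005, -0.015, 0.003]],"rotation":[[-3.7, -1.1, -0.1], [-3.7, -1.1, -0.1], [-3.7, -1.1, -0.1]]}
total rotvec [-11.09  -3.21  -0.43]
```

View pics/s2.png

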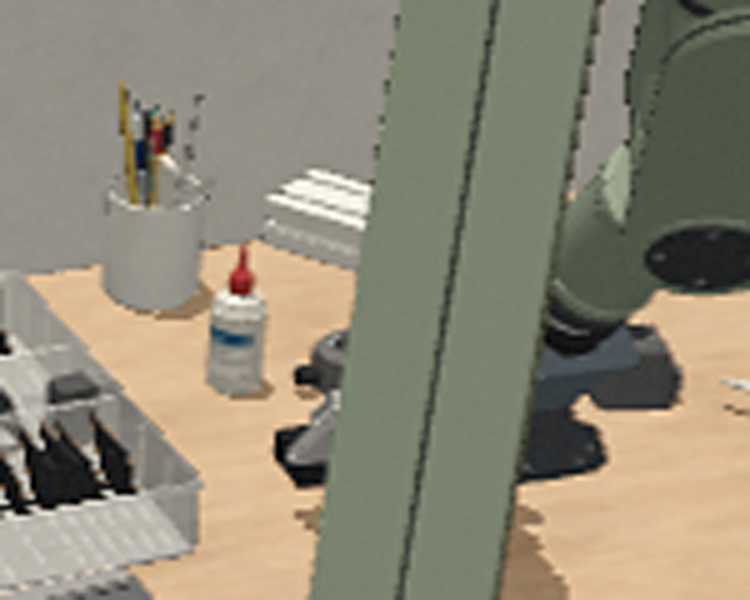

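View pics/t2.png

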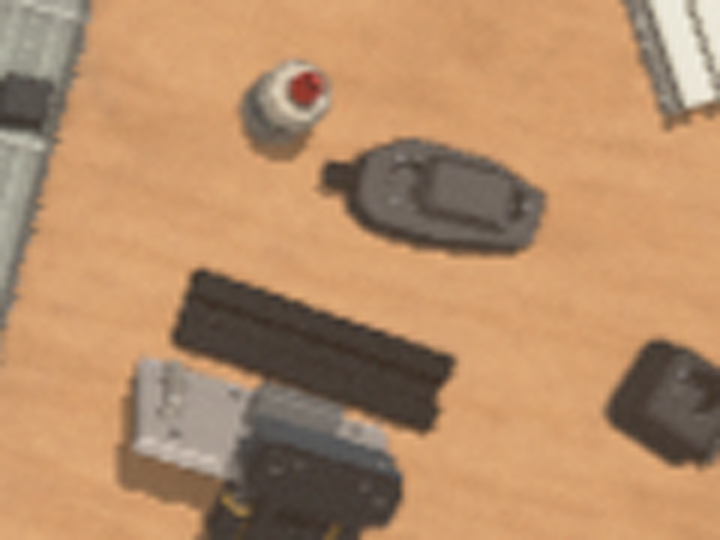

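```bash
python3 - <<'E'
from h import *
th=np.radians(17.8);ex=np.array([np.cos(th),-np.sin(th),0]);ey=np.array([np.sin(th),np.cos(th),0])
t=534*ex-201*ey+[0,0,54]
plan(t,yawR(72.2)*Ro.from_rotvec([-39,0,0],degrees=True),4)
E
```

```text
{"offset":[[-0.0, -0.008, 0.003], [0.0, -0.008, 0.003], [0.0, -0.008, 0.003], [0.0, -0.008, 0.003]],"rotation":[[-0.0, -0.8, -0.0], [-0.0, -0.8, -0.0], [-0.0, -0.8, -0.0], [-0.0, -0.8, -0.0]]}
total rotvec [-0.1  -3.23 -0.12]
```

```bash
python3 -m creep '{"offset":[[0,-0.008,0.003],[0,-0.008,0.003],[0,-0.008,0.003],[0,-0.008,0.003]],"rotation":[[0,-0.8,0],[0,-0.8,0],[0,-0.8,0],[0,-0.8,0]]}'; python3 -c "
from h import *
show()"
```

```text
time_s: 5.92
ee_pos: [448.1, -355.3, 54.4]
ee_rot: [141.0, -0.0, 72.2]
force: [-0.2, 0.0, -2.5]
gripper_width: 11.7
5.92 [ 448.1 -355.3   54.4] [ 1.4099e+02 -1.0000e-02  7.2180e+01] [-0.2  0.  -2.5] 11.7 [ -51.   20.  131.  105.   21. -134.]
```

```bash
python3 -m creep '{"offset":[[0,-0.002,0.002],[0,-0.001,0.002]],"rotation":[[0,0,0],[0,0,0]]}'; python3 -c "
from h import *
show()"
```

```text
time_s: 6.18
ee_pos: [448.2, -355.2, 49.2]
ee_rot: [141.0, -0.1, 72.2]
force: [0.2, 0.0, -2.9]
gripper_width: 11.7
6.17 [ 448.2 -355.2   49.2] [ 1.4099e+02 -7.0000e-02  7.2180e+01] [ 0.2  0.  -2.9] 11.7 [ -51.   21.  132.  108.   21. -136.]
```

```bash
python3 -m creep '{"offset":[[0,-0.001,0.001],[0,-0.001,0.001]],"rotation":[[0,0,0],[0,0,0]]}'; python3 -c "
from h import *
show()"
```

```text
time_s: 6.42
ee_pos: [448.1, -355.1, 47.5]
ee_rot: [140.8, -0.1, 72.2]
force: [-6.1, 2.6, 12.4]
gripper_width: 11.6
6.42 [ 448.1 -355.1   47.5] [ 1.4083e+02 -8.0000e-02  7.2170e+01] [-6.1  2.6 12.4] 11.6 [ -51.   21.  132.  109.   22. -138.]
```

```bash
python3 -m creep '{"offset":[[0,0,0],[0,0,0],[0,0,0],[0,0,0],[0,0,0]],"rotation":[[0,0,0],[0,0,0],[0,0,0],[0,0,0],[0,0,0]]}' 0.3; python3 -c "
from h import *
show()
snap('top','t3',(300,170,420,260),6)"
```

```text
time_s: 7.05
ee_pos: [447.1, -354.5, 45.9]
ee_rot: [141.0, -0.1, 72.1]
force: [-0.4, 0.0, -1.0]
gripper_width: 58.9
7.05 [ 447.1 -354.5   45.9] [ 1.4105e+02 -1.1000e-01  7.2150e+01] [-0.4  0.  -1. ] 58.9 [ -51.   21.  132.  109.   22. -138.]
```

View pics/t3.png

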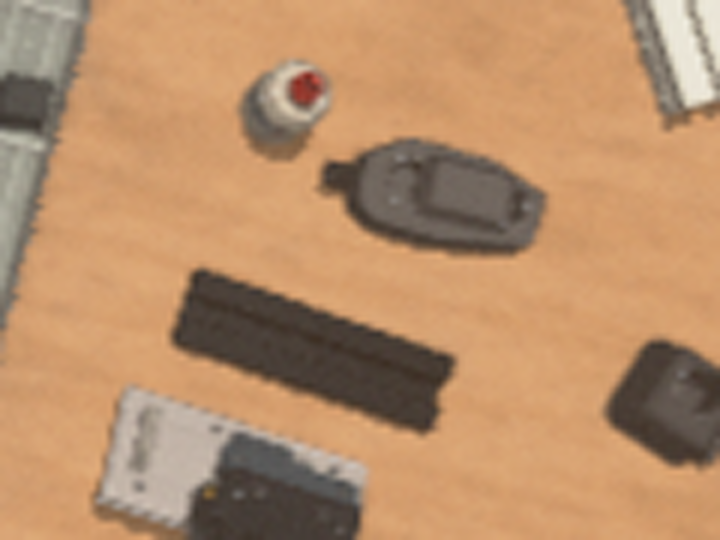

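```bash
python3 -m creep '{"offset":[[0,-0.006,-0.006],[0,-0.006,-0.006]],"rotation":[[0,0,0],[0,0,0]]}'; python3 -c "
from h import *
show()"
```

```text
time_s: 7.35
ee_pos: [430.3, -349.0, 47.6]
ee_rot: [141.1, -0.1, 72.1]
force: [-0.1, 0.7, 0.4]
gripper_width: 63.7
7.35 [ 430.3 -349.    47.6] [ 1.4107e+02 -1.1000e-01  7.2140e+01] [-0.1  0.7  0.4] 63.7 [ -53.   20.  134.  109.   22. -139.]
```

Joints hold; continue.

```bash
python3 -m creep '{"offset":[[0,-0.006,-0.006],[0,-0.006,-0.006],[0,-0.005,-0.008],[0,-0.005,-0.01]],"rotation":[[0,0,0],[0,0,0],[0,0,0],[0,0,0]]}'; python3 -c "
from h import *
show()
snap('top','t4',(300,170,420,260),6)
snap('side','s4',(270,90,420,210),5)"
```

```text
time_s: 7.85
ee_pos: [396.2, -338.2, 57.6]
ee_rot: [141.0, -0.1, 72.1]
force: [0.5, 1.4, -0.4]
gripper_width: 63.8
7.85 [ 396.2 -338.2   57.6] [ 1.4104e+02 -1.1000e-01  7.2140e+01] [ 0.5  1.4 -0.4] 63.8 [ -56.   17.  137.  105.   24. -138.]
```

View pics/t4.png

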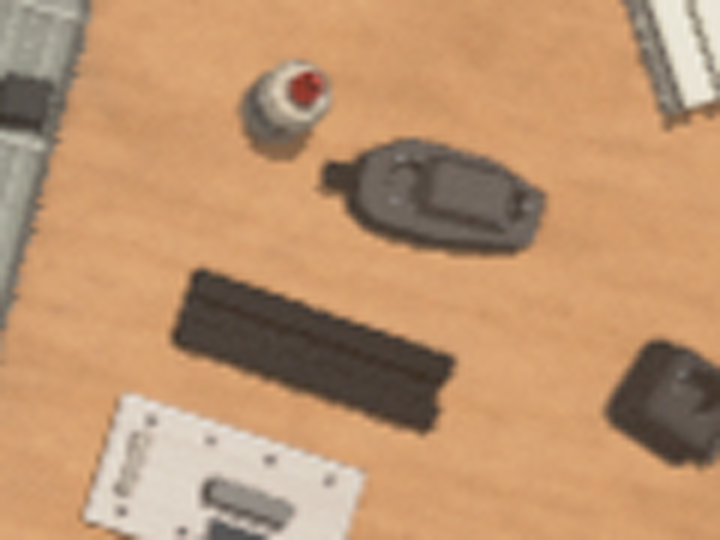

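View pics/s4.png

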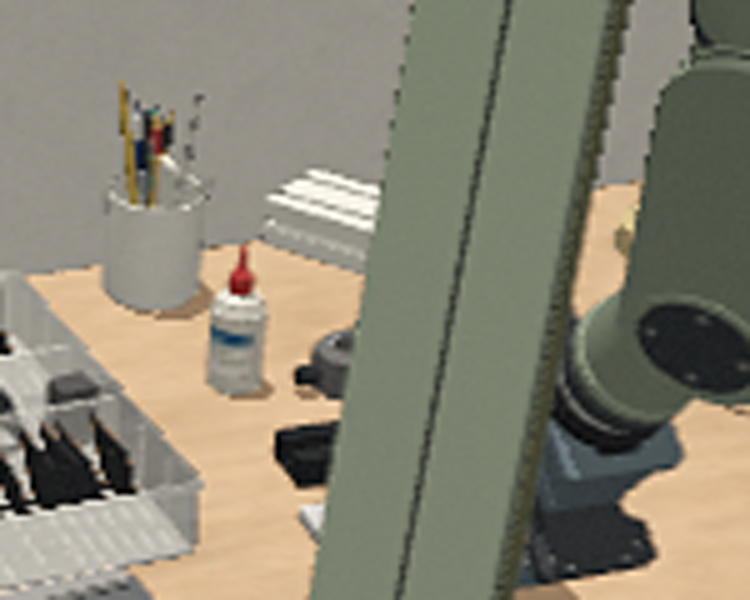

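```bash
python3 -m creep '{"offset":[[0,0.01,-0.02],[0,0.015,-0.02],[0,0.02,-0.025],[0,0.02,-0.025],[0,0,0]],"rotation":[[0,0,0],[0,0,0],[7,0,0],[8,0,0],[8,0,0]]}';  python3 -m creep '{"offset":[[0,0,0],[0,0,0],[0,0,0]],"rotation":[[8,0,0],[8,0,0],[0,0,0]]}' 0;python3 -c "
from h import *
show()
snap('top','t5',(300,200,420,290),6)
snap('side','s5',(270,90,420,210),5)"
```

```text
time_s: 8.57
ee_pos: [405.3, -323.0, 130.9]
ee_rot: [150.9, -2.7, 74.6]
force: [1.0, -0.4, -0.4]
gripper_width: 64.2
time_s: 8.95
ee_pos: [409.0, -322.6, 130.7]
ee_rot: [165.4, -2.9, 75.0]
force: [-0.8, 0.6, -0.4]
gripper_width: 90.0
8.95 [ 409.  -322.6  130.7] [165.41  -2.86  74.98] [-0.8  0.6 -0.4] 90.0 [-46.  12. 113.  14.  44. -40.]
```

View pics/t5.png

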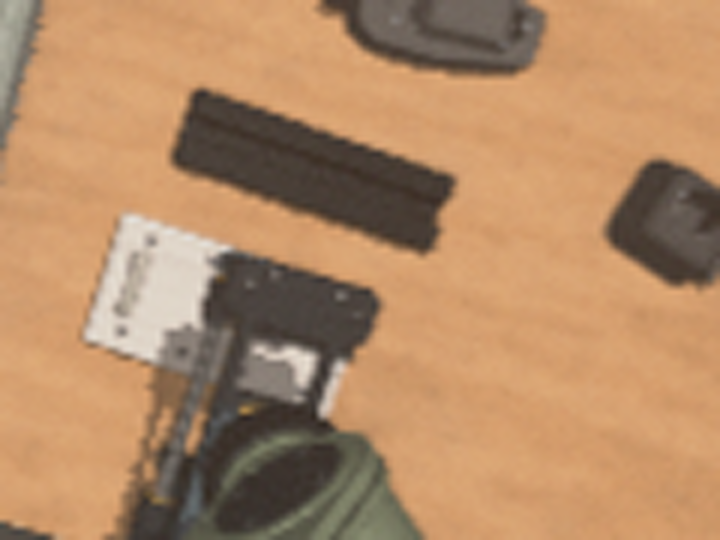

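View pics/s5.png

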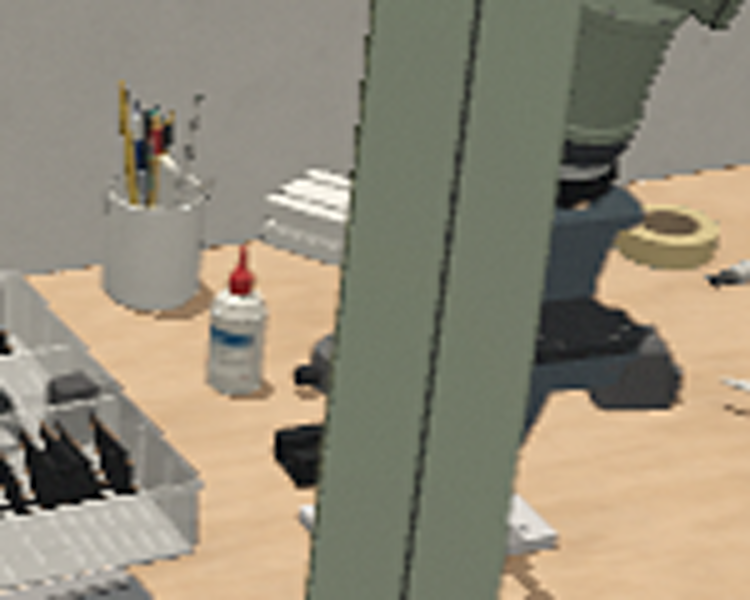

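```bash
python3 - <<'E'
from h import *
np.set_printoptions(precision=1,suppress=True)
im=cv2.imread('pics/t5_full.png')
cv2.imwrite('pics/t5z.png',cv2.resize(im[230:275,310:368],None,fx=13,fy=13,interpolation=cv2.INTER_CUBIC))
im=cv2.imread('pics/t4_full.png')
cv2.imwrite('pics/t4z.png',cv2.resize(im[230:275,310:368],None,fx=13,fy=13,interpolation=cv2.INTER_CUBIC))
E
```

```text
(no output)
```

View pics/t5z.png

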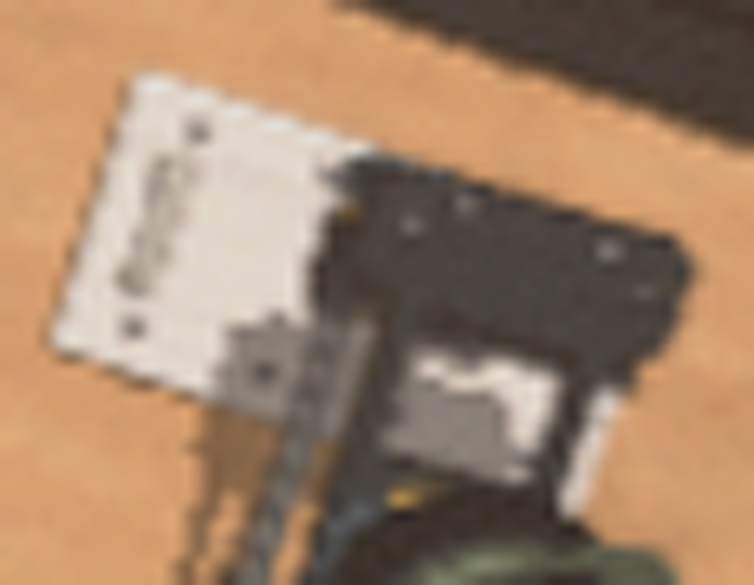

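View pics/t4z.png

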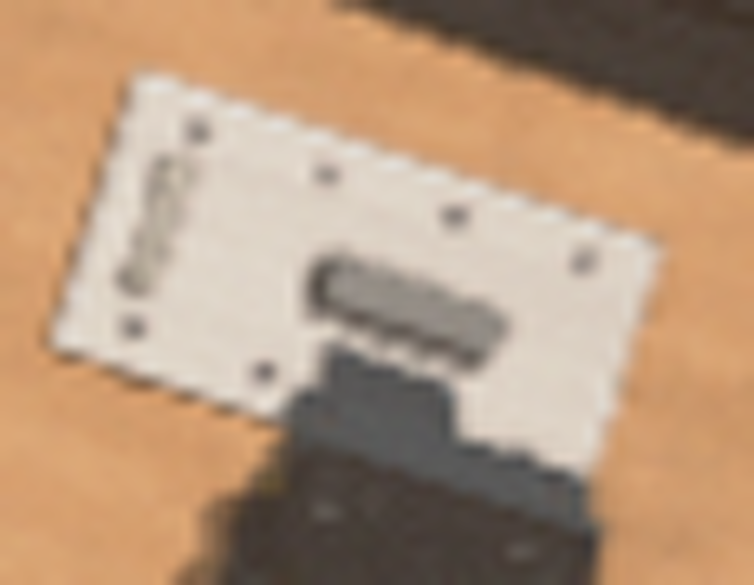

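```bash
python3 - <<'E'
from h import *
np.set_printoptions(precision=1,suppress=True)
T=lambda x,y:(310+(x+.5)/13-.5,230+(y+.5)/13-.5)
P=[plane("top",T(*q),12) for q in((132,70),(662,238),(582,515),(52,347))]
for p in P: print(p)
c=sum(P)/4; v=(P[0]+P[3]-P[1]-P[2])/2; print("c",c,"len",np.linalg.norm(v),np.linalg.norm((P[0]+P[1]-P[2]-P[3])/2),"ang",np.degrees(np.arctan2(v[0],v[1])))
u=v/np.linalg.norm(v); print("rib from plate",c-10*u)
print("rib seen", (plane("top",T(322,275),42)+plane("top",T(495,335),42))/2)
S=lambda x,y:(270+(x+.5)/5-.5,90+(y+.5)/5-.5)
s=proj("side",P[2]); print("BR corner proj side", s, "crop",(s-[270,90])*5)
s=proj("side",P[3]); print("BL corner proj side", s, "crop",(s-[270,90])*5)
print(tri(S(557,540),T(580,515)))
e=env.state();print(e['ee_pos'],e['ee_rot'])
E
```

```text
[ 499.  -290.1   12. ]
[ 455.8 -433.8   12. ]
[ 381.  -411.5   12. ]
[ 423.8 -268.4   12. ]
c [ 439.9 -351.    12. ] len 149.67266879403343 78.1346136847562 ang 16.689210035236076
rib from plate [ 437.  -360.5   12. ]
rib seen [ 436.6 -358.7   42. ]
BR corner proj side [381.7 195.9] crop [558.6 529.4]
BL corner proj side [340.6 203.5] crop [353.  567.4]
(array([ 381.6, -411.8,    4.9]), np.float64(2.1619610797391653))
[ 406.1 -320.7  129.1] [165.6  -3.   74.9]
```

```bash
python3 - <<'E'
from h import *
plan([437,-360.3,80],yawR(73.3),4)
E
```

```text
{"offset":[[-0.008, 0.007, 0.014], [-0.008, 0.008, 0.014], [-0.008, 0.009, 0.013], [-0.007, 0.009, 0.013]],"rotation":[[3.6, -0.8, 0.3], [3.6, -0.8, 0.3], [3.6, -0.8, 0.3], [3.6, -0.8, 0.3]]}
total rotvec [14.36 -3.22  1.16]
```

```bash
python3 -m creep '{"offset":[[-0.008,0.007,0.014],[-0.008,0.008,0.014],[-0.008,0.009,0.013],[-0.007,0.009,0.013],[0,0,0]],"rotation":[[3.6,-0.8,0.3],[3.6,-0.8,0.3],[3.6,-0.8,0.3],[3.6,-0.8,0.3],[0,0,0]]}' ; python3 - <<'E'
from h import *
show()
snap('top','t6',(300,200,420,290),6)
plan([437,-360.3,17],yawR(73.3),4)
E
```

```text
time_s: 9.68
ee_pos: [437.3, -360.5, 78.8]
ee_rot: [-179.9, -0.1, 73.2]
force: [-0.2, 0.3, -0.9]
gripper_width: 91.3
9.68 [ 437.3 -360.5   78.8] [-1.7985e+02 -9.0000e-02  7.3230e+01] [-0.2  0.3 -0.9] 91.3 [-41.  24. 101.   0.  54. -24.]
{"offset":[[-0.0, 0.0, 0.016], [-0.0, 0.0, 0.016], [-0.0, 0.0, 0.016], [-0.0, 0.0, 0.016]],"rotation":[[-0.0, -0.0, -0.0], [-0.0, -0.0, -0.0], [-0.0, -0.0, -0.0], [-0.0, -0.0, -0.0]]}
total rotvec [-0.14 -0.07 -0.09]
```

View pics/t6.png

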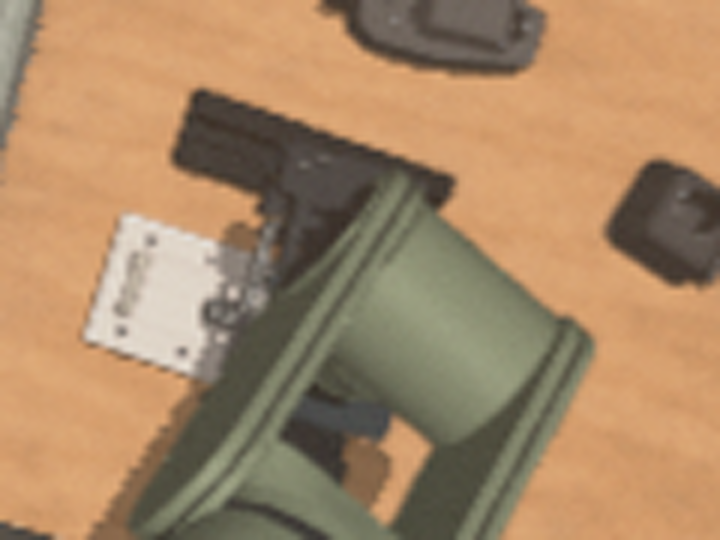

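The jaws sit over the plate's rib, with the pallet still at its measured corners ((122,215) and (85,340) in the crop). Descending.

```bash
python3 -m creep '{"offset":[[0,0,0.018],[0,0,0.018],[0,0,0.014],[0,0,0.01],[0,0,0.002]],"rotation":[[0,0,0],[0,0,0],[0,0,0],[0,0,0],[0,0,0]]}' 0.4; python3 -m creep '{"offset":[[0,0,0],[0,0,0],[0,0,0],[0,0,0],[0,0,0]],"rotation":[[0,0,0],[0,0,0],[0,0,0],[0,0,0],[0,0,0]]}' 0.9 45;python3 -m creep '{"offset":[[0,0,0],[0,0,0]],"rotation":[[0,0,0],[0,0,0]]}'
```

```text
time_s: 10.35
ee_pos: [437.4, -361.0, 18.1]
ee_rot: [-179.9, 0.0, 73.2]
force: [-0.5, -0.2, 0.4]
gripper_width: 54.9
time_s: 10.98
ee_pos: [438.2, -361.4, 18.7]
ee_rot: [-180.0, 0.1, 73.2]
force: [0.6, 0.3, 1.0]
gripper_width: 13.9
time_s: 11.22
ee_pos: [438.2, -361.4, 18.6]
ee_rot: [-180.0, 0.1, 73.2]
force: [1.4, 0.8, 2.3]
gripper_width: 13.7
```

```bash
python3 - <<'E'
from h import *
t=cv2.imread('pics/top0.png');s=cv2.imread('pics/side0.png')
cv2.imwrite('pics/td1.png',cv2.resize(t[212:258,204:282],None,fx=10,fy=10,interpolation=cv2.INTER_CUBIC))
cv2.imwrite('pics/sd1.png',cv2.resize(s[185:245,225:315],None,fx=8.5,fy=8.5,interpolation=cv2.INTER_CUBIC))
E
```

```text
(no output)
```

View pics/td1.png

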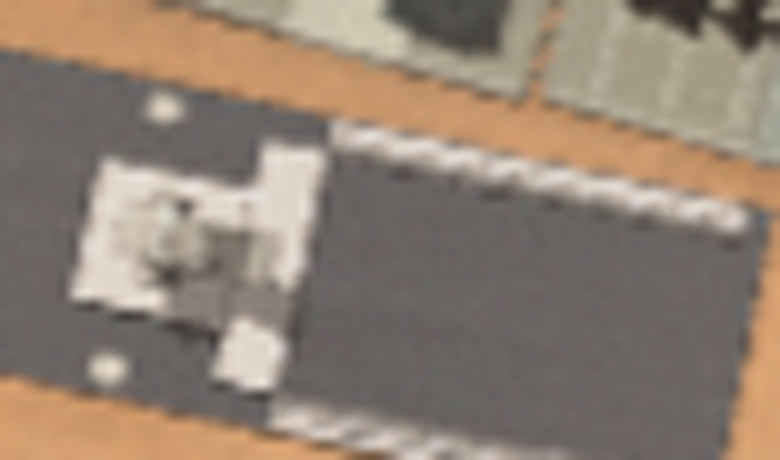

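View pics/sd1.png

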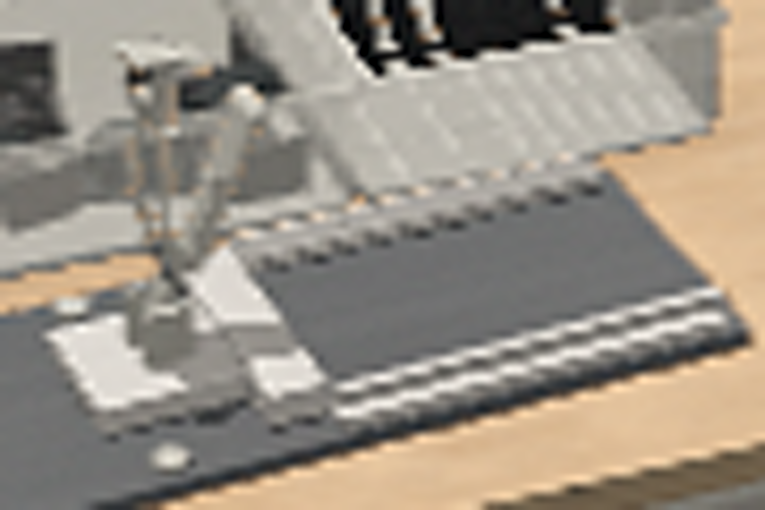

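```bash
python3 - <<'E'
from h import *
np.set_printoptions(precision=1,suppress=True)
t=cv2.imread('pics/top0.png').astype(int)
m=((t.min(2)>120)&(t.max(2)-t.min(2)<45)).astype(np.uint8)
X=lambda x,y:(204+(x+.5)/10-.5,212+(y+.5)/10-.5)
def rail(poly):
    k=np.zeros(m.shape,np.uint8); cv2.fillPoly(k,[np.array(poly,np.int32)],1)
    w=np.clip(t.min(2)-100,0,None)*k
    ys,xs=np.nonzero(w); 
    W=w[ys,xs]; P=np.array([plane("top",(x,y),23) for x,y in zip(xs,ys)])
    c=np.average(P,0,W); d=np.linalg.svd((P-c)[:,:2]*np.sqrt(W)[:,None],full_matrices=False)[2][0]; d*=np.sign(d[1])
    s=(P-c)[:,:2]@d; return c,d,s.min(),s.max(),len(xs)
# upper rail
A=rail([(238,222),(238,228),(277,236),(280,231)])
B=rail([(233,250),(233,257),(273,265),(275,260)])
print(A);print(B)
for r in (A,B): print(np.degrees(np.arctan2(r[1][0],r[1][1])))
d=(A[1]+B[1])/2; n=np.array([d[1],-d[0]]); print("gap centre to centre",(A[0]-B[0])[:2]@n, "mid n-coord",((A[0]+B[0])[:2]/2)@n, d)
# stop
for z in (8,20,28):
    a=plane("top",X(328,150),z);b=plane("top",X(277,388),z); print(z,a,b,np.degrees(np.arctan2(-(a-b)[1],(a-b)[0])))
    print(" y coord",a[:2]@d,b[:2]@d)
# side stop foot
Y=lambda x,y:(225+(x+.5)/8.5-.5,185+(y+.5)/8.5-.5)
print("rail starts top", plane("top",X(332,128),23)[:2]@d, plane("top",X(270,415),23)[:2]@d)
print("rail ends top", plane("top",X(750,215),23)[:2]@d)
for q in ((265,265,8),(333,392,8),(228,248,20),(325,378,20)): p=plane("side",Y(*q[:2]),q[2]); print(p,p[:2]@d)
print("tri stop near corner",tri(Y(325,380),X(277,388)))
print("tri stop far corner",tri(Y(228,248),X(328,150)))
E
```

```text
(array([516.1, -70.8,  23. ]), array([0.2, 1. ]), np.float64(-75.81075593147892), np.float64(73.08210369288552), 240)
(array([415. , -54.6,  23. ]), array([0.2, 1. ]), np.float64(-74.23069847772814), np.float64(72.33014660497615), 239)
11.095021064563081
11.000979451317791
gap centre to centre 102.31428728268378 mid n-coord 468.927916385764 [0.2 1. ]
8 [524.1   5.    8. ] [439.8  21.4   8. ] 11.019503458911663
 y coord 105.36455638475896 105.32183532620394
20 [523.4   4.7  20. ] [439.8  21.   20. ] 11.01950345891167
 y coord 104.91639642200997 104.87400008308305
28 [523.    4.5  28. ] [439.7  20.7  28. ] 11.019503458911661
 y coord 104.61762311351065 104.57544325433578
rail starts top 105.05398983920007 105.17222148426157
rail ends top -44.88667071648017
[524.8  -8.9   8. ] 91.80964422153293
[449.1  14.3   8. ] 100.1436860474012
[527.    5.7  20. ] 106.59558011035901
[444.3  21.3  20. ] 106.03164962732329
tri stop near corner (array([440.6,  22.1,  21.7]), np.float64(2.9218483280768948))
tri stop far corner (array([524.2,   5.8,  21.6]), np.float64(2.911548249508402))
```

```bash
python3 -m creep '{"offset":[[0,0,-0.01],[0,0,-0.02],[0,0,-0.025],[0,0,-0.025]],"rotation":[[0,0,0],[0,0,0],[0,0,0],[0,0,0]]}'; python3 - <<'E'
from h import *
show()
n=np.array([.9815,-.1917,0]);d=np.array([.1917,.9815,0])
t=469.7*n+15.6*d+[0,0,95];print(t)
plan(t,yawR(78.95),7)
E
```

```text
time_s: 11.72
ee_pos: [437.4, -360.9, 99.1]
ee_rot: [-179.9, 0.1, 73.2]
force: [0.4, -0.2, -3.2]
gripper_width: 13.9
11.72 [ 437.4 -360.9   99.1] [-1.7987e+02  5.0000e-02  7.3220e+01] [ 0.4 -0.2 -3.2] 13.9 [-41.  23. 100.  -0.  57. -24.]
[464.00107 -74.73009  95.     ]
{"offset":[[0.04, -0.008, 0.001], [0.04, -0.008, 0.001], [0.04, -0.007, 0.001], [0.041, -0.006, 0.001], [0.041, -0.006, 0.001], [0.041, -0.005, 0.001], [0.041, -0.005, 0.001]],"rotation":[[-0.0, 0.0, -0.8], [-0.0, 0.0, -0.8], [-0.0, 0.0, -0.8], [-0.0, 0.0, -0.8], [-0.0, 0.0, -0.8], [-0.0, 0.0, -0.8], [-0.0, 0.0, -0.8]]}
total rotvec [-0.14  0.04 -5.73]
```

```bash
python3 -m creep '{"offset":[[0.03,-0.006,0],[0.04,-0.008,0],[0.04,-0.007,0],[0.041,-0.006,0]],"rotation":[[0,0,-0.8],[0,0,-0.8],[0,0,-0.8],[0,0,-0.8]]}' && python3 -m creep '{"offset":[[0.041,-0.006,0],[0.041,-0.005,0],[0.035,-0.005,0],[0.014,-0.001,0],[0,0,0]],"rotation":[[0,0,-0.8],[0,0,-0.8],[0,0,-0.9],[0,0,0],[0,0,0]]}'; python3 - <<'E'
from h import *
show()
snap('top','t7',(185,195,305,285),6)
snap('side','s7',(190,120,340,240),5)
n=np.array([.9815,-.1917,0]);d=np.array([.1917,.9815,0])
t=469.7*n+15.6*d+[0,0,50]
plan(t,yawR(78.95),3)
E
```

```text
time_s: 12.22
ee_pos: [451.8, -207.2, 98.4]
ee_rot: [-179.9, 0.1, 76.4]
force: [-0.2, -0.1, -3.0]
gripper_width: 14.0
time_s: 12.85
ee_pos: [464.4, -76.7, 98.3]
ee_rot: [-179.9, 0.1, 79.0]
force: [0.1, 0.0, -2.2]
gripper_width: 14.0
12.85 [464.4 -76.7  98.3] [-1.7994e+02  1.0000e-01  7.9010e+01] [ 0.1  0.  -2.2] 14.0 [-11.  15. 113.  -0.  52.   0.]
{"offset":[[0.001, -0.0, 0.016], [0.001, -0.0, 0.016], [0.001, -0.0, 0.016]],"rotation":[[-0.0, 0.0, -0.0], [-0.0, 0.0, -0.0], [-0.0, 0.0, -0.0]]}
total rotvec [-0.05  0.1  -0.05]
```

View pics/t7.png

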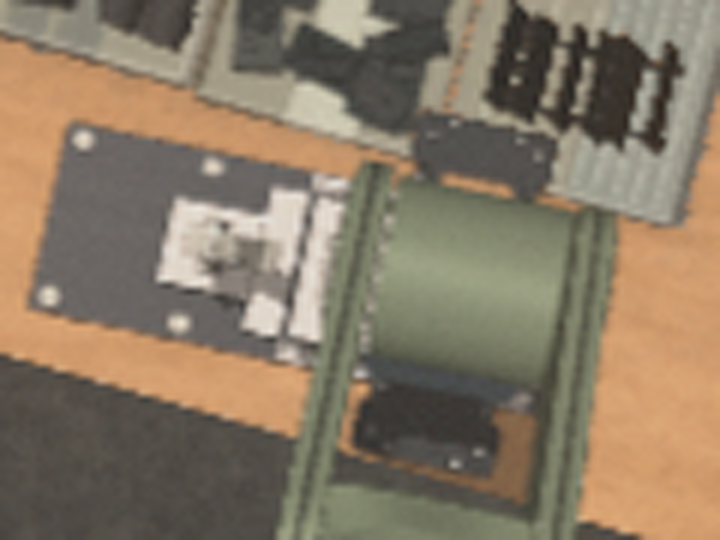

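View pics/s7.png

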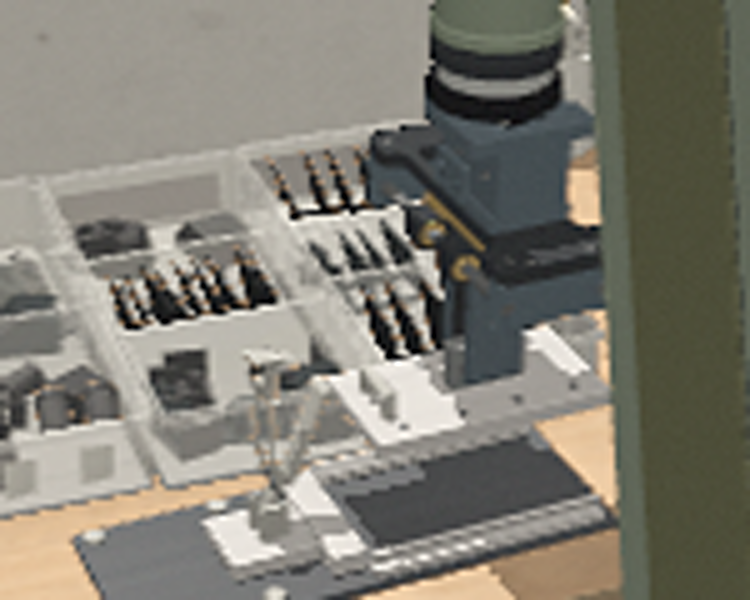

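```bash
python3 - <<'E'
from h import *
np.set_printoptions(precision=1,suppress=True)
im=cv2.imread('pics/t7_full.png');cv2.imwrite('pics/t7z.png',cv2.resize(im[218:262,210:255],None,fx=13,fy=13,interpolation=cv2.INTER_CUBIC))
E
```

```text
(no output)
```

View pics/t7z.png

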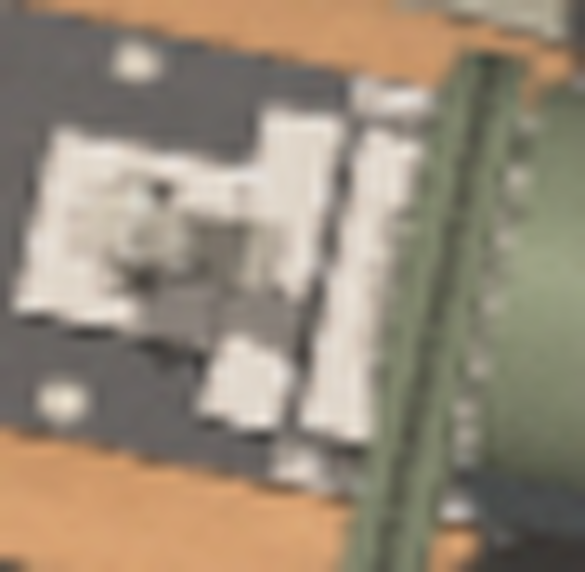

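```bash
python3 - <<'E'
from h import *
np.set_printoptions(precision=1,suppress=True)
n=np.array([.9815,-.1917,0]);d=np.array([.1917,.9815,0])
T=lambda x,y:(210+(x+.5)/13-.5,218+(y+.5)/13-.5)
a=plane("top",T(358,125),91.5);b=plane("top",T(302,428),91.5)
print(a,b,"y",a@d,b@d,"n",a@n,b@n,(a+b)@n/2)
e=env.state()['ee_pos']; print("tcp y,n",e@d,e@n,"edge expected",e@d+85.4)
# stop again in this picture
for q in((343,118),(290,425)): print("stop",plane("top",T(*q),20)@d)
E
```

```text
[517.4   0.3  91.5] [439.3  13.2  91.5] y 99.4659513574273 97.19081960592551 n 507.79867502320184 428.61104681907125 468.2048609211365
tcp y,n 12.756986536730565 470.81046521950304 edge expected 98.15698653673057
stop 106.37477153695941
stop 102.950211349369
```

```bash
python3 -m creep '{"offset":[[0.002,0,0.015],[0.001,0,0.016],[0,0,0.014],[0,0,0]],"rotation":[[0,0,0],[0,0,0],[0,0,0],[0,0,0]]}'; python3 - <<'E'
from h import *
show()
n=np.array([.9815,-.1917,0]);d=np.array([.1917,.9815,0]);e=env.state()['ee_pos'];print(e@n,e@d)
snap('side','s8',(225,160,325,235),8)
snap('top','t8',(200,210,260,265),10)
E
```

```text
time_s: 13.45
ee_pos: [464.1, -74.6, 52.2]
ee_rot: [-179.8, 0.1, 78.9]
force: [-0.2, 0.3, -3.4]
gripper_width: 14.1
13.45 [464.1 -74.6  52.2] [-1.7978e+02  8.0000e-02  7.8850e+01] [-0.2  0.3 -3.4] 14.1 [-10.  19. 116.  -0.  45.   1.]
469.7884704819114 15.781372331576918
```

View pics/s8.png

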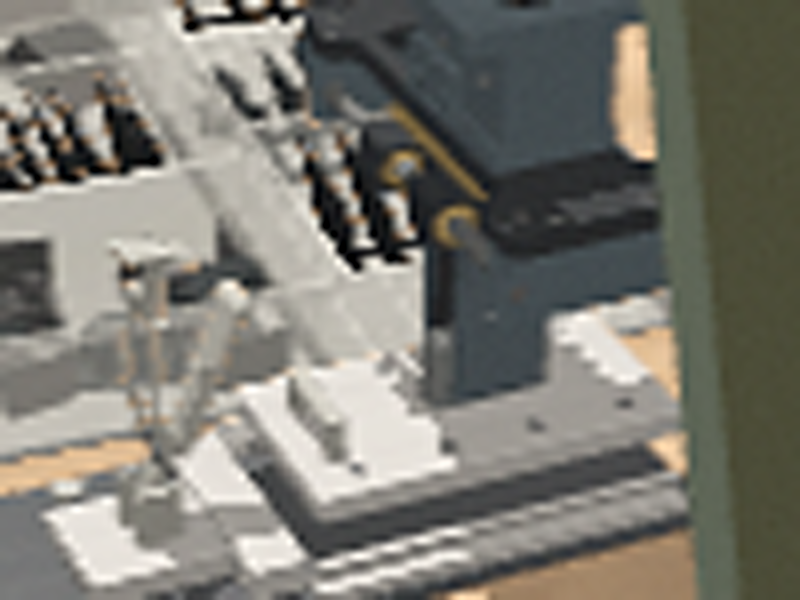

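View pics/t8.png

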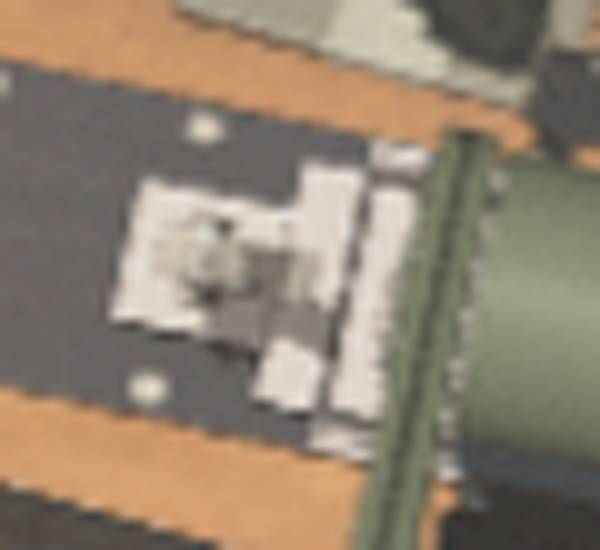

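```bash
python3 -m creep '{"offset":[[0,0.001,0.008],[0,0,0.008],[0,0,0.005],[0,0,0]],"rotation":[[0,0,0],[0,0,0],[0,0,0],[0,0,0]]}'; python3 -c "
from h import *
show()"
```

```text
time_s: 14.05
ee_pos: [465.5, -74.1, 31.7]
ee_rot: [-179.9, 0.1, 78.9]
force: [0.7, 0.1, -2.4]
gripper_width: 13.8
14.05 [465.5 -74.1  31.7] [-1.7986e+02  7.0000e-02  7.8920e+01] [ 0.7  0.1 -2.4] 13.8 [-10.  21. 117.  -0.  42.   1.]
```

```bash
python3 -m creep '{"offset":[[0,0,0.003],[0,0,0.001],[0,0,0]],"rotation":[[0,0,0],[0,0,0],[0,0,0]]}'; python3 -c "
from h import *
show()"
```

```text
time_s: 14.42
ee_pos: [465.9, -74.2, 28.2]
ee_rot: [-179.9, 0.1, 78.9]
force: [0.2, -0.3, -2.3]
gripper_width: 13.7
14.43 [465.9 -74.2  28.2] [-1.7994e+02  7.0000e-02  7.8910e+01] [ 0.2 -0.3 -2.3] 13.7 [-10.  21. 117.  -0.  42.   1.]
```

```bash
python3 -m creep '{"offset":[[0,0,0.001],[0,0,0.001],[0,0,0]],"rotation":[[0,0,0],[0,0,0],[0,0,0]]}'; python3 - <<'E'
from h import *
show()
n=np.array([.9815,-.1917,0]);d=np.array([.1917,.9815,0]);e=env.state()['ee_pos'];print(e@n,e@d)
snap('side','s9',(225,160,325,235),8)
snap('top','t9',(200,210,260,265),10)
E
```

```text
time_s: 14.8
ee_pos: [466.0, -74.2, 26.6]
ee_rot: [-180.0, 0.1, 78.9]
force: [-1.1, 0.7, 3.7]
gripper_width: 13.8
14.8 [466.  -74.2  26.6] [-1.7996e+02  7.0000e-02  7.8910e+01] [-1.1  0.7  3.7] 13.8 [-10.  21. 117.  -0.  41.   1.]
471.6176101246715 16.469259057546424
```

View pics/s9.png

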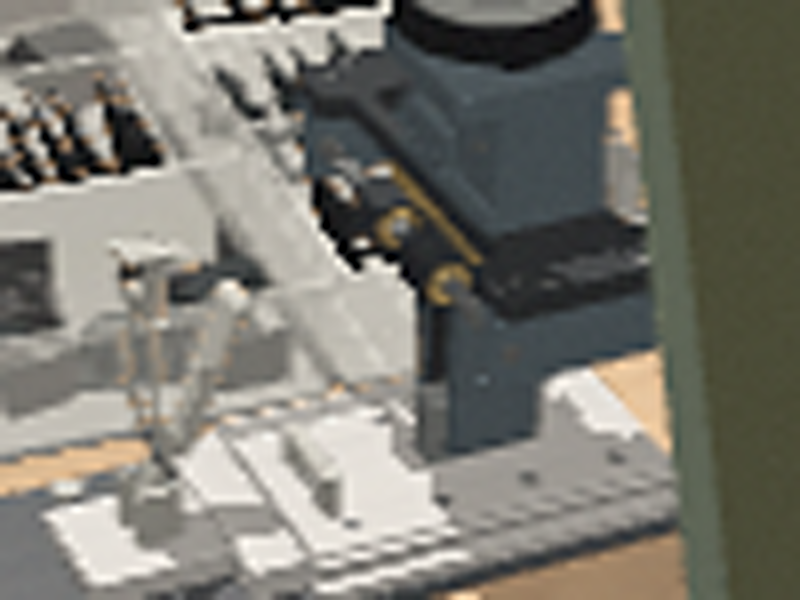

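View pics/t9.png

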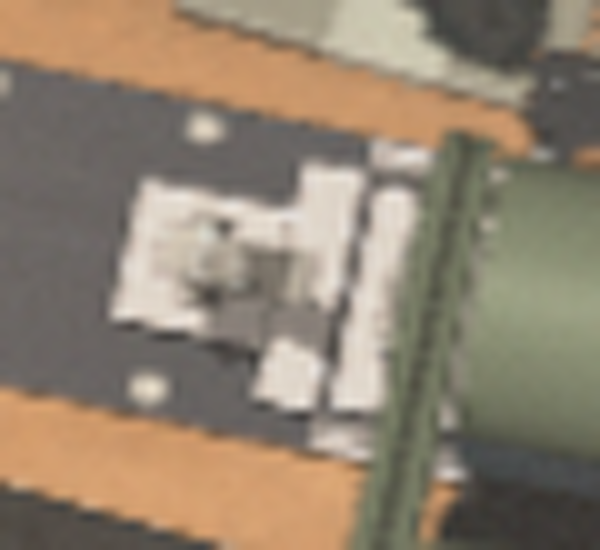

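```bash
python3 -m creep '{"offset":[[0,0,0],[0,0,0],[0,0,0]],"rotation":[[0,0,0],[0,0,0],[0,0,0]]}' 0.55; python3 -m creep '{"offset":[[0,0,-0.02],[0,0,-0.04],[0,0,-0.05],[0,0,-0.05]],"rotation":[[0,0,0],[0,0,0],[0,0,0],[0,0,0]]}'; python3 - <<'E'
from h import *
np.set_printoptions(precision=1,suppress=True)
show()
n=np.array([.9815,-.1917,0]);d=np.array([.1917,.9815,0])
S=lambda x,y:(225+(x+.5)/8-.5,160+(y+.5)/8-.5)
def pn(q,k=469):
    o,r=ray("side",S(*q)); s=(k-o@n)/(r@n); p=o+s*r; return (p@d-150.2,p[2]-34)
for nm,q in dict(tabtop=(158,248),tabbot=(150,275),levertip=(232,288),pivot=(160,460),lowl=(150,410)).items(): print(nm,np.array(pn(q)))
snap('side','s10',(225,160,325,235),8)
snap('top','t10',(200,210,290,275),8)
E
```

```text
time_s: 15.28
ee_pos: [466.0, -74.2, 26.0]
ee_rot: [-179.9, 0.1, 78.9]
force: [0.6, 0.6, -0.1]
gripper_width: 39.9
time_s: 15.78
ee_pos: [465.9, -74.0, 187.5]
ee_rot: [-179.9, 0.1, 78.9]
force: [1.2, -0.8, 0.1]
gripper_width: 40.9
15.78 [465.9 -74.  187.5] [-179.9    0.1   78.9] [ 1.2 -0.8  0.1] 40.9 [-10.  10. 105.  -0.  65.   1.]
tabtop [ -2.6 106.9]
tabbot [ 0.6 96.4]
levertip [-30.7  83.1]
pivot [-2.3 16. ]
lowl [ 1.3 39.1]
```

View pics/s10.png

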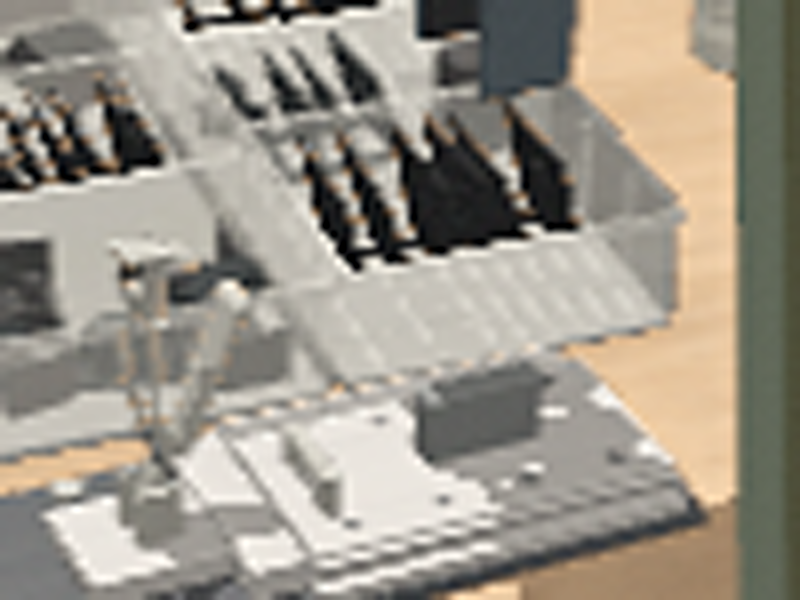

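View pics/t10.png

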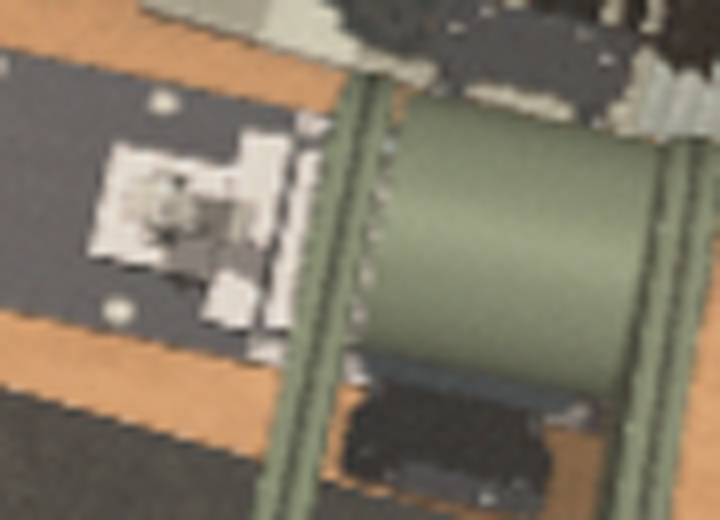

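```bash
python3 -m creep '{"offset":[[0.035,0,0],[0.045,0,0],[0.045,0,0],[0.04,0,0],[0.02,0,0]],"rotation":[[0,0,0],[0,0,0],[0,0,0],[0,0,0],[0,0,0]]}' 1 20;  python3 -m creep '{"offset":[[0,0,0.02],[0,0,0.02],[0,0,0.015],[0,0,0]],"rotation":[[0,0,0],[0,0,0],[0,0,0],[0,0,0]]}'; python3 - <<'E'
from h import *
show()
n=np.array([.9815,-.1917,0]);d=np.array([.1917,.9815,0]);e=env.state()['ee_pos'];print(e@n,e@d)
snap('side','s11',(200,140,325,235),6.4)
E
```

```text
time_s: 16.5
ee_pos: [501.5, 109.0, 185.0]
ee_rot: [-179.9, 0.1, 79.0]
force: [-0.3, -0.6, -0.0]
gripper_width: 0.6
time_s: 17.0
ee_pos: [500.7, 106.8, 129.7]
ee_rot: [-179.8, 0.1, 78.9]
force: [-0.3, -0.7, 0.2]
gripper_width: 0.2
17.0 [500.7 106.8 129.7] [-1.7978e+02  1.4000e-01  7.8880e+01] [-0.3 -0.7  0.2] 0.2 [ 11.  17. 105.  -0.  58.  22.]
470.99607865129445 200.84026103294946
```

View pics/s11.png

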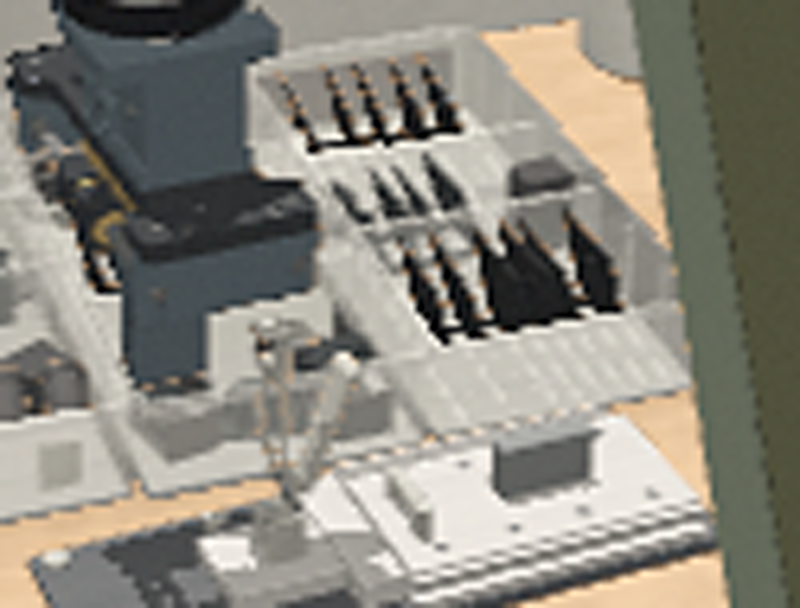

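```bash
python3 -m creep '{"offset":[[-0.012,0,0.002],[-0.012,0,0],[-0.01,0,0],[-0.01,0,0]],"rotation":[[0,0,0],[0,0,0],[0,0,0],[0,0,0]]}'; python3 - <<'E'
from h import *
show()
snap('side','s12',(200,140,325,235),6.4)
E
```

```text
time_s: 17.55
ee_pos: [493.1, 63.3, 129.3]
ee_rot: [-180.0, 0.1, 78.9]
force: [-0.6, -0.6, 0.7]
gripper_width: 0.7
17.55 [493.1  63.3 129.3] [-1.7997e+02  6.0000e-02  7.8880e+01] [-0.6 -0.6  0.7] 0.7 [  6.  16. 107.  -0.  58.  17.]
```

View pics/s12.png

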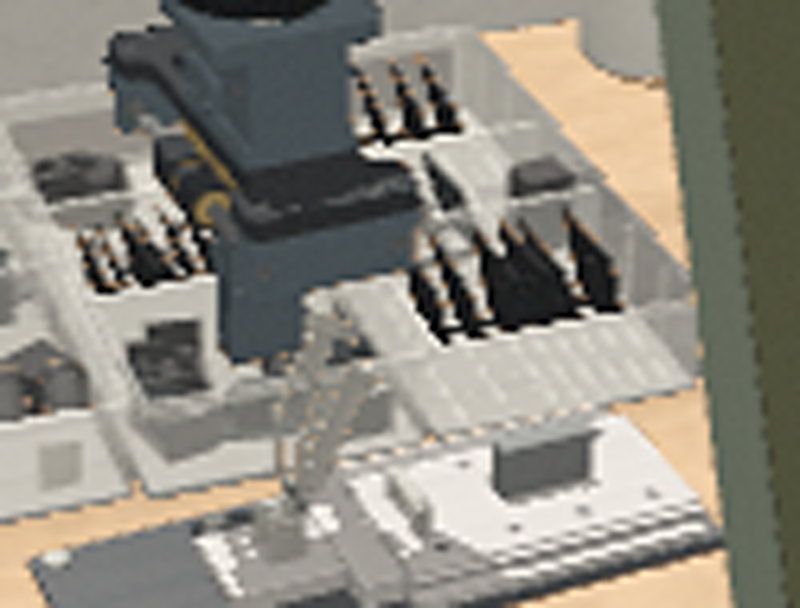

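The finger has tilted the claw, and the lever has gone along a bit toward its open end (tip now near crop (370,370)). Pushing on.

```bash
python3 -m creep '{"offset":[[-0.01,0,0],[-0.01,0,0],[-0.01,0,0]],"rotation":[[0,0,0],[0,0,0],[0,0,0]]}'; python3 - <<'E'
from h import *
show()
snap('side','s13',(200,140,325,235),6.4)
E
```

```text
time_s: 17.98
ee_pos: [487.3, 34.2, 129.0]
ee_rot: [-179.9, 0.1, 78.9]
force: [0.8, -0.6, -0.5]
gripper_width: 0.6
17.98 [487.3  34.2 129. ] [-1.7994e+02  7.0000e-02  7.8920e+01] [ 0.8 -0.6 -0.5] 0.6 [  3.  15. 108.  -0.  57.  14.]
```

View pics/s13.png

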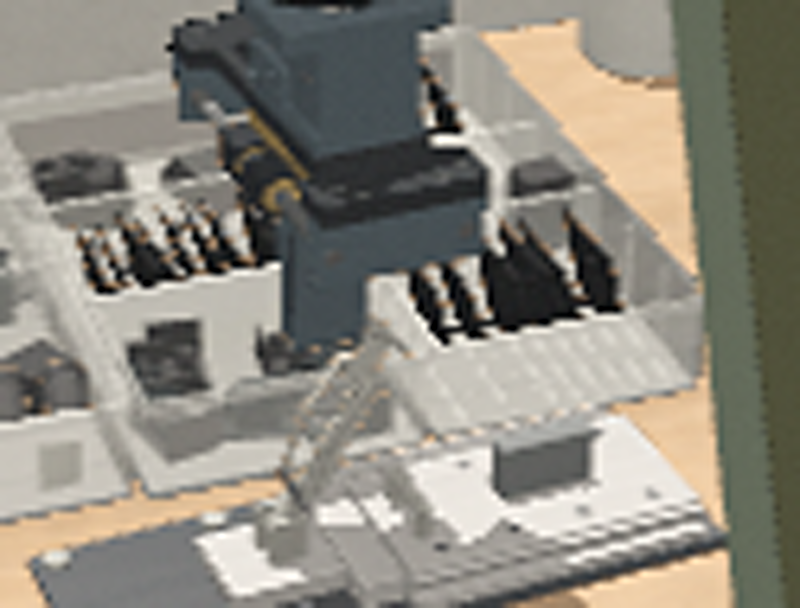

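```bash
python3 -m creep '{"offset":[[-0.01,0,0.002],[-0.012,0,0.001],[-0.012,0,0]],"rotation":[[0,0,0],[0,0,0],[0,0,0]]}'; python3 - <<'E'
from h import *
show()
snap('side','s14',(200,140,325,235),6.4)
E
```

```text
time_s: 18.4
ee_pos: [480.6, 0.6, 125.9]
ee_rot: [-179.9, 0.1, 78.9]
force: [1.5, 0.2, 0.7]
gripper_width: 0.6
18.4 [480.6   0.6 125.9] [-1.7992e+02  7.0000e-02  7.8920e+01] [1.5 0.2 0.7] 0.6 [ -1.  14. 109.  -0.  56.  10.]
```

View pics/s14.png

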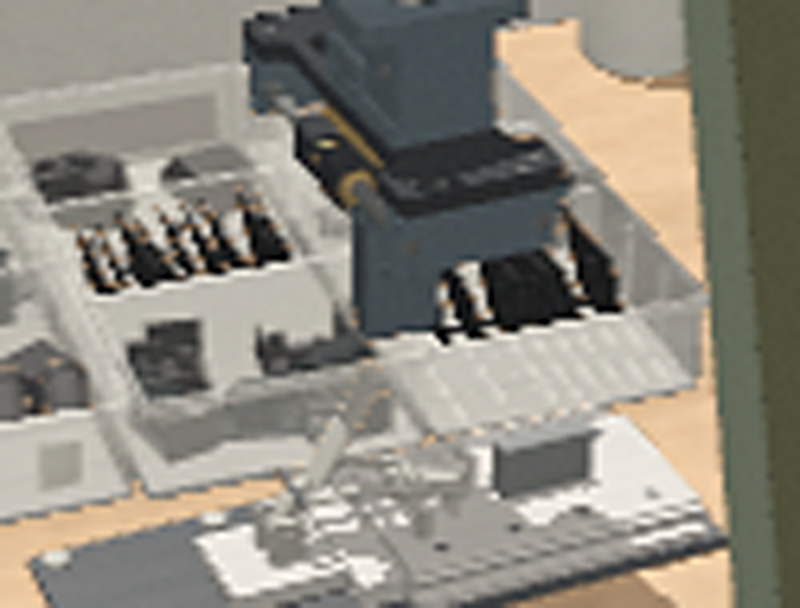

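```bash
python3 -m creep '{"offset":[[-0.02,0,0],[-0.02,0,-0.0]],"rotation":[[0,0,0],[0,0,0]]}'; python3 - <<'E'
from h import *
show()
snap('side','s15',(232,185,292,230),13)
snap('top','t15',(200,205,270,260),10)
E
```

```text
time_s: 18.7
ee_pos: [473.1, -38.4, 126.2]
ee_rot: [-180.0, 0.1, 78.9]
force: [0.7, -0.4, 0.1]
gripper_width: 0.5
18.7 [473.1 -38.4 126.2] [-1.7995e+02  6.0000e-02  7.8920e+01] [ 0.7 -0.4  0.1] 0.5 [ -6.  14. 110.  -0.  56.   5.]
```

View pics/s15.png

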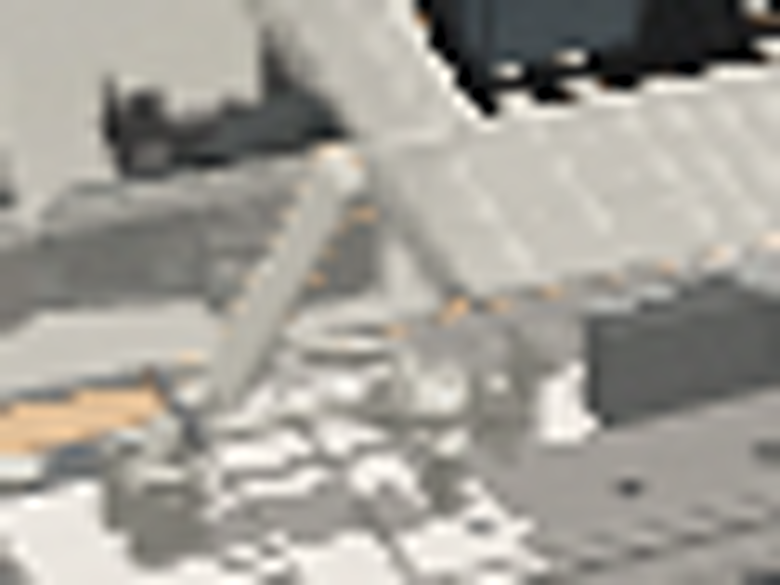

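View pics/t15.png

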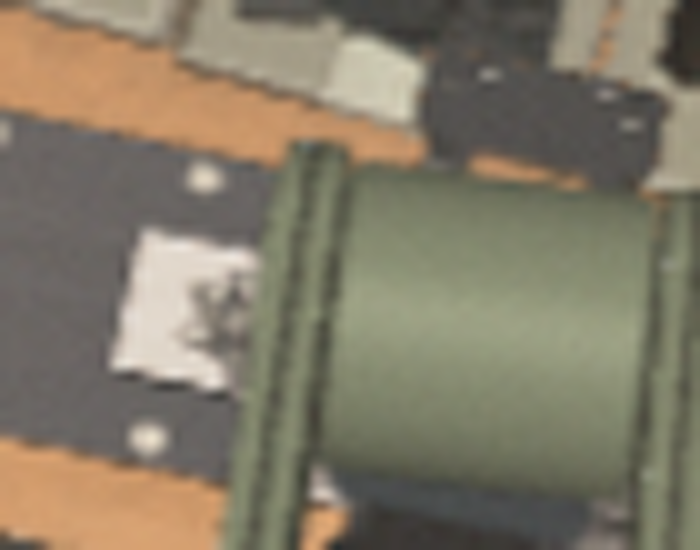

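```bash
python3 - <<'E'
from h import *
np.set_printoptions(precision=1,suppress=True)
n=np.array([.9815,-.1917,0]);d=np.array([.1917,.9815,0])
S=lambda x,y:(232+(x+.5)/13-.5,185+(y+.5)/13-.5)
def pn(q,k=469):
    o,r=ray("side",S(*q)); s=(k-o@n)/(r@n); p=o+s*r; return np.array((p@d-150.2,p[2]-34))
v=pn((342,162));print("lever",v,np.arctan2(v[1],v[0]),np.hypot(*v))
L=np.arctan2(v[1],v[0]); pin=20*np.array([np.cos(L-.17),np.sin(L-.17)]);print("pin",pin)
def W(y,z,k=469): return 469*n*0+k*n+(y+150.2)*d+np.array([0,0,z+34])
def cr(X): return (proj("side",X)-[232,185]+.5)*13-.5
for e in (-.1,0,.1,.2):
    u=np.array([-np.cos(e),np.sin(e)]);w=np.array([np.sin(e),np.cos(e)])
    tip=pin+87*u; 
    print(e,"tip end",tip,"base",cr(W(*tip)),"tabtop",cr(W(*(tip+16*w))),"tooth",pin+85*u-11*w)
for yy in(78,82): print("keeper",cr(W(-45-3.7-16,0+12+14-26)))
print("keeper posts",cr(W(-64.7,0,469-17)),cr(W(-64.7,0,469+17)))
for q in((500,380),(510,345),(490,440),(440,390)): print(q,pn(q))
E
```

```text
lever [-44.1  74.9] 2.1025853915554733 86.88576217929965
pin [-7.1 18.7]
-0.1 tip end [-93.6  10. ] base [538.7 353.3] tabtop [546.7 294.3] tooth [-90.6  -0.7]
0 tip end [-94.1  18.7] base [541.3 321.6] tabtop [542.9 263.5] tooth [-92.1   7.7]
0.1 tip end [-93.6  27.4] base [540.5 290.6] tabtop [535.7 233.9] tooth [-92.8  16.2]
0.2 tip end [-92.3  36. ] base [536.2 260.5] tabtop [525.  205.8] tooth [-92.6  24.8]
keeper [423.  417.7]
keeper [423.  417.7]
keeper posts [453.8 457.9] [392.8 378.3]
(500, 380) [-84.    5.2]
(510, 345) [-86.3  14.4]
(490, 440) [-81.8 -11. ]
(440, 390) [-68.8   6.6]
```

```bash
python3 -m creep '{"offset":[[0,0,0.015],[0,0,0.014],[0.015,0,0],[0.014,0,0],[0,0,0]],"rotation":[[0,0,0],[0,0,0],[0,0,0],[0,0,0],[0,0,0]]}'; python3 - <<'E'
from h import *
show()
n=np.array([.9815,-.1917,0]);d=np.array([.1917,.9815,0]);e=env.state()['ee_pos'];print("n",e@n,"E rel",e@d-150.2+16,e[2]-34)
snap('side','s16',(225,160,325,235),8)
E
```

```text
time_s: 19.42
ee_pos: [479.4, -8.0, 97.5]
ee_rot: [-180.0, 0.0, 79.0]
force: [-0.3, -0.3, 0.1]
gripper_width: 0.4
19.43 [479.4  -8.   97.5] [-1.800e+02  5.000e-02  7.904e+01] [-0.3 -0.3  0.1] 0.4 [ -2.  16. 112.  -0.  52.   9.]
n 472.02952041686274 E rel -50.17525510416962 63.53620903255218
```

View pics/s16.png

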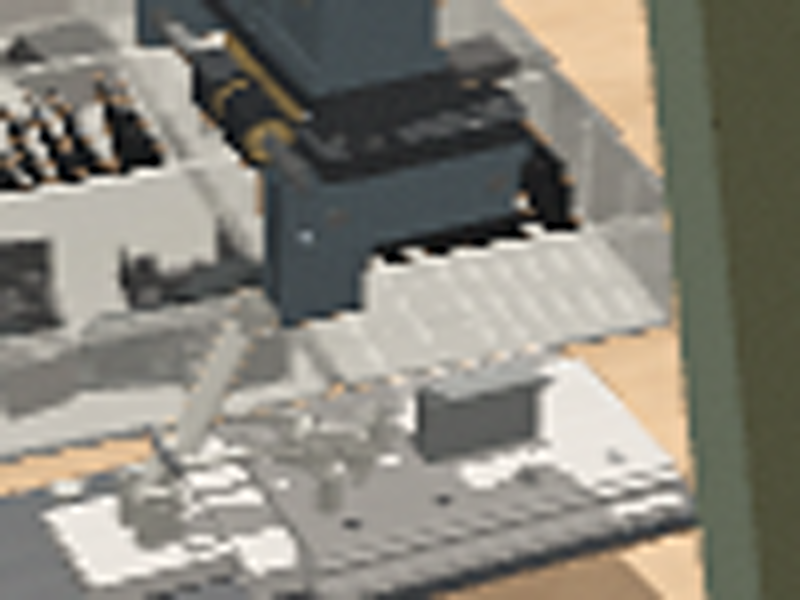

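```bash
python3 - <<'E'
from h import *
np.set_printoptions(precision=0,suppress=True)
n=np.array([.9815,-.1917,0]);d=np.array([.1917,.9815,0])
def W(y,z,k): return k*n+(y+150.2)*d+np.array([0,0,z+34])
def cr(X): return (proj("side",X)-[225,160]+.5)*8-.5
for k in(457,485):
  for y in(-50,-82): print(k,y,cr(W(y,63.5,k)))
print("levertip",cr(W(-44,75,469)))
E
```

```text
457 -50 [295. 339.]
457 -82 [376. 320.]
485 -50 [263. 300.]
485 -82 [343. 282.]
levertip [266. 299.]
```

```bash
python3 -m creep '{"offset":[[0.01,0,-0.001],[0.01,0,-0.001],[0.01,0,-0.002],[0.01,0,-0.002]],"rotation":[[0,0,0],[0,0,0],[0,0,0],[0,0,0]]}'; python3 - <<'E'
from h import *
show()
n=np.array([.9815,-.1917,0]);d=np.array([.1917,.9815,0]);e=env.state()['ee_pos'];print("n",e@n,"E rel",e@d-150.2+16,e[2]-34)
snap('side','s17',(225,160,325,235),8)
E
```

```text
time_s: 19.98
ee_pos: [486.5, 30.7, 103.2]
ee_rot: [-179.9, 0.1, 78.9]
force: [1.0, -1.2, -0.9]
gripper_width: 0.5
19.98 [486.5  30.7 103.2] [-1.7994e+02  6.0000e-02  7.8910e+01] [ 1.  -1.2 -0.9] 0.5 [  2.  17. 110.  -0.  53.  13.]
n 471.6700002224978 E rel -10.844989025232223 69.16888297852604
```

View pics/s17.png

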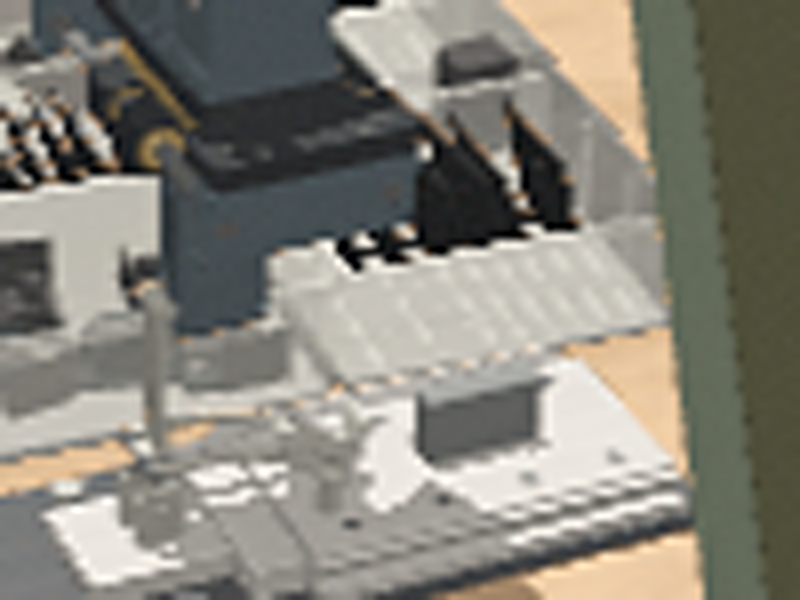

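```bash
python3 -m creep '{"offset":[[0.01,0,0],[0.01,0,0.001],[0.01,0,0.001],[0.011,0,0.005],[0.011,0,0.006]],"rotation":[[0,0,0],[0,0,0],[0,0,0],[0,0,0],[0,0,0]]}'; python3 - <<'E'
from h import *
show()
n=np.array([.9815,-.1917,0]);d=np.array([.1917,.9815,0]);e=env.state()['ee_pos'];print("n",e@n,"E rel",e@d-150.2+16,e[2]-34)
snap('side','s18',(205,160,305,235),8)
E
```

```text
time_s: 20.65
ee_pos: [496.5, 81.6, 89.6]
ee_rot: [-179.9, 0.1, 78.9]
force: [-0.2, -1.8, 0.6]
gripper_width: 0.5
20.65 [496.5  81.6  89.6] [-1.7994e+02  7.0000e-02  7.8920e+01] [-0.2 -1.8  0.6] 0.5 [  8.  19. 109.  -0.  52.  19.]
n 471.6718612012308 E rel 41.09599995373864 55.574463023872894
```

View pics/s18.png

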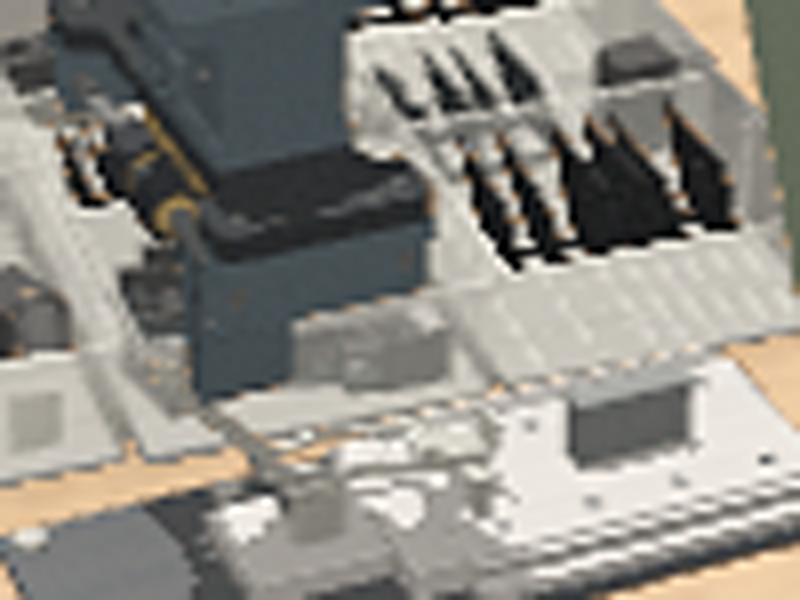

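```bash
python3 -m creep '{"offset":[[0.009,0,0.008],[0.008,0,0.009],[0.005,0,0.008],[0.003,0,0.008]],"rotation":[[0,0,0],[0,0,0],[0,0,0],[0,0,0]]}'; python3 - <<'E'
from h import *
show()
n=np.array([.9815,-.1917,0]);d=np.array([.1917,.9815,0]);e=env.state()['ee_pos'];print("n",e@n,"E rel",e@d-150.2+16,e[2]-34)
snap('side','s19',(205,160,305,235),8)
E
```

```text
time_s: 21.2
ee_pos: [501.2, 105.9, 56.3]
ee_rot: [-179.9, 0.0, 78.9]
force: [-0.2, 0.3, 0.1]
gripper_width: 0.2
21.2 [501.2 105.9  56.3] [-1.7993e+02  5.0000e-02  7.8910e+01] [-0.2  0.3  0.1] 0.2 [ 11.  22. 110.  -0.  48.  22.]
n 471.65837045910536 E rel 65.79175117074573 22.32512806419757
```

View pics/s19.png

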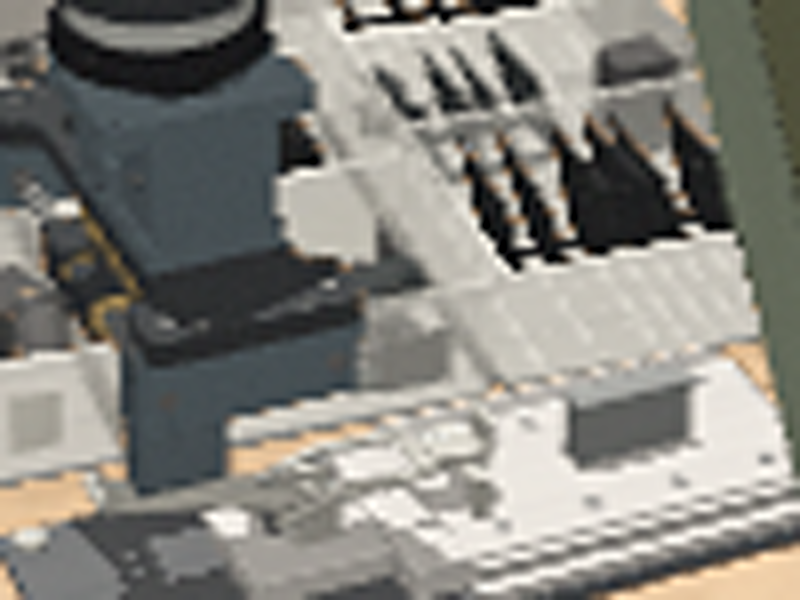

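```bash
python3 -m creep '{"offset":[[0.002,0,0.006],[0.001,0,0.005],[0,0,0.004]],"rotation":[[0,0,0],[0,0,0],[0,0,0]]}'; python3 - <<'E'
from h import *
show()
n=np.array([.9815,-.1917,0]);d=np.array([.1917,.9815,0]);e=env.state()['ee_pos'];print("n",e@n,"E rel",e@d-150.2+16,e[2]-34)
snap('side','s20',(205,160,305,235),8)
E
```

```text
time_s: 21.62
ee_pos: [501.8, 108.3, 41.7]
ee_rot: [-179.9, 0.1, 78.9]
force: [-0.1, -0.3, 1.3]
gripper_width: 0.9
21.62 [501.8 108.3  41.7] [-1.7995e+02  6.0000e-02  7.8900e+01] [-0.1 -0.3  1.3] 0.9 [ 11.  23. 111.  -0.  46.  22.]
n 471.7486226322882 E rel 68.33516143138968 7.691674086329485
```

View pics/s20.png

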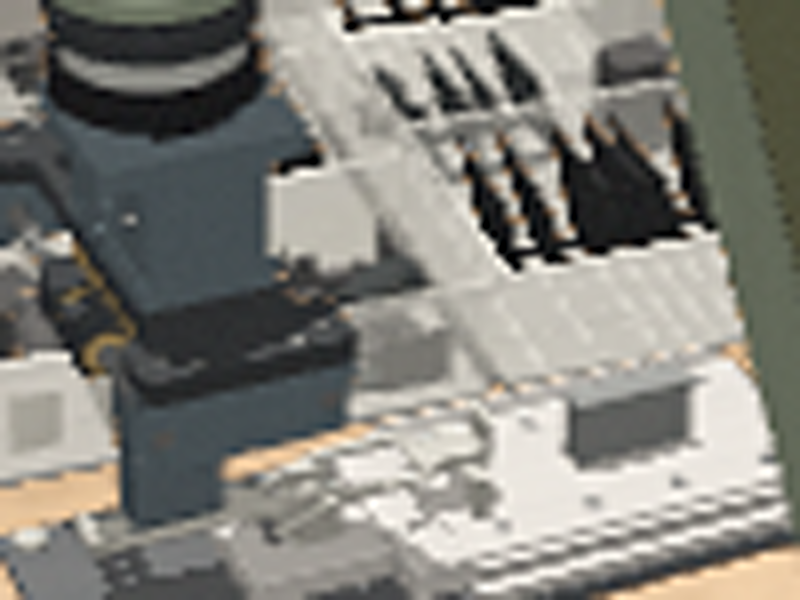

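```bash
python3 -m creep '{"offset":[[0,0,0.002],[0,0,0.002],[0,0,0]],"rotation":[[0,0,0],[0,0,0],[0,0,0]]}'; python3 -c "
from h import *
show()"
```

```text
time_s: 22.05
ee_pos: [501.7, 108.2, 40.5]
ee_rot: [-180.0, 0.1, 78.9]
force: [-5.7, -0.9, 17.4]
gripper_width: 0.7
22.05 [501.7 108.2  40.5] [-1.7998e+02  5.0000e-02  7.8900e+01] [-5.7 -0.9 17.4] 0.7 [ 11.  23. 111.  -0.  46.  22.]
```

```bash
python3 -m creep '{"offset":[[0,0,0.001],[0,0,0]],"rotation":[[0,0,0],[0,0,0]]}'; python3 -c "
from h import *
show()"
```

```text
time_s: 22.3
ee_pos: [501.8, 108.3, 40.3]
ee_rot: [180.0, 0.0, 78.9]
force: [-6.9, -0.5, 25.5]
gripper_width: 0.2
22.3 [501.8 108.3  40.3] [1.7999e+02 4.0000e-02 7.8900e+01] [-6.9 -0.5 25.5] 0.2 [ 11.  23. 111.  -0.  46.  22.]
```

```bash
python3 -m creep '{"offset":[[0,0,-0.005],[0,0,-0.02],[0,0,-0.04],[0.03,0,-0.05],[0.06,0,-0.04]],"rotation":[[0,0,0],[0,0,0],[0,0,0],[0,0,0],[0,0,0]]}'; python3 -m creep '{"offset":[[0.06,-0.02,0],[0.06,-0.03,0],[0.04,-0.03,0],[0,0,0]],"rotation":[[0,0,0],[0,0,0],[0,0,0],[0,0,0]]}'; python3 - <<'E'
from h import *
show()
snap('side','s21',(220,180,300,235),10)
snap('top','t21',(200,210,280,265),10)
E
```

```text
time_s: 22.92
ee_pos: [518.5, 188.8, 189.1]
ee_rot: [179.9, 0.0, 78.8]
force: [1.0, 0.2, 0.4]
gripper_width: 0.6
time_s: 23.42
ee_pos: [469.7, 359.0, 186.0]
ee_rot: [-179.9, 0.1, 79.2]
force: [-0.4, -0.8, 0.7]
gripper_width: 0.5
23.43 [469.7 359.  186. ] [-1.799e+02  5.000e-02  7.919e+01] [-0.4 -0.8  0.7] 0.5 [36. 21. 90.  0. 69. 47.]
```

View pics/s21.png

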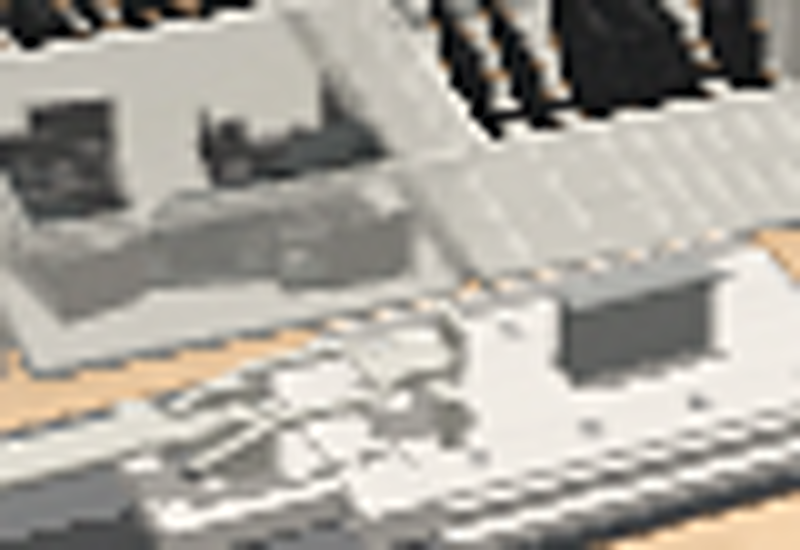

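View pics/t21.png

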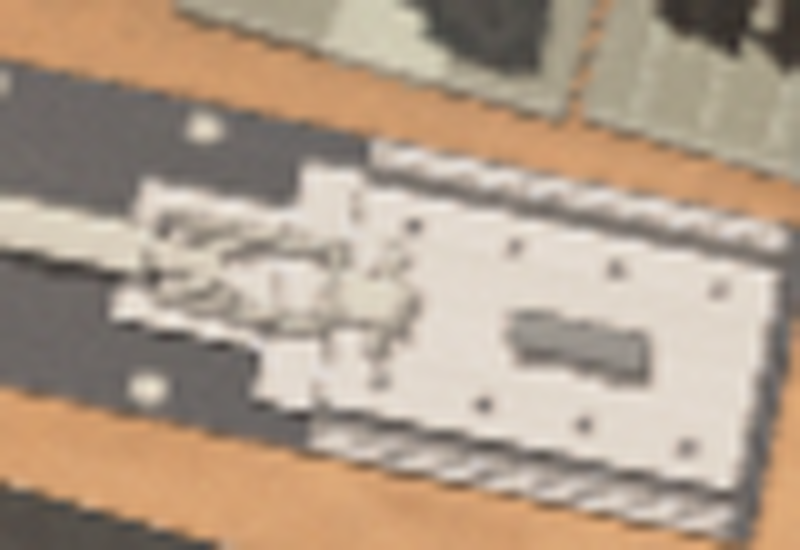

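```bash
python3 - <<'E'
from h import *
np.set_printoptions(precision=1,suppress=True)
n=np.array([.9815,-.1917,0]);d=np.array([.1917,.9815,0])
T=lambda x,y:(200+(x+.5)/10-.5,210+(y+.5)/10-.5)
for q in((783,268),(738,498)): p=plane("top",T(*q),20);print("far end y",p@d,"n",p@n)
rib=[plane("top",T(*q),50) for q in((512,328),(650,362))];print("rib",(rib[0]+rib[1])/2@d, (rib[0]+rib[1])/2@n,"home rib y",105.2-85)
im=cv2.imread('pics/s21_full.png');cv2.imwrite('pics/s21z.png',cv2.resize(im[195:240,200:275],None,fx=10.5,fy=10.5,interpolation=cv2.INTER_CUBIC))
im=cv2.imread('pics/t21_full.png');cv2.imwrite('pics/t21z.png',cv2.resize(im[215:255,180:250],None,fx=11,fy=11,interpolation=cv2.INTER_CUBIC))
c=lambda X:(proj("side",X)-[200,195]+.5)*10.5-.5
W=lambda y,z,k=469: k*n+(y+150.2)*d+np.array([0,0,z+34])
for th in(0,.1,.2,.3): print(th,"tip",c(W(87*np.cos(th),87*np.sin(th))), "pivot",c(W(0,0)))
pin=20*np.array([np.cos(-.17),np.sin(-.17)])
for e in (-.1,-.05,0,.05,.1,.15,.2):
    u=np.array([-np.cos(e),np.sin(e)]);w=np.array([np.sin(e),np.cos(e)])
    print(e,"tabbase",c(W(*(pin+87*u))),"tabtop",c(W(*(pin+87*u+16*w))),"tooth",pin+85*u-11*w)
print("keeper home",c(W(-61,0)))
E
```

```text
far end y -44.949797804140644 n 509.3959320574602
far end y -45.67569070051411 n 427.49711411916724
rib 19.497058930134784 467.6437077503702 home rib y 20.200000000000003
0 tip [168.9 359.3] pivot [465.5 285.2]
0.1 tip [169.  333.2] pivot [465.5 285.2]
0.2 tip [172.1 306.5] pivot [465.5 285.2]
0.3 tip [178.3 279.4] pivot [465.5 285.2]
-0.1 tabbase [683.9 265.2] tabtop [689.8 218.2] tooth [-63.8 -22.8]
-0.05 tabbase [685.2 252.5] tabtop [688.5 205.8] tooth [-64.6 -18.6]
0 tabbase [685.7 239.9] tabtop [686.5 193.7] tooth [-65.3 -14.4]
0.05 tabbase [685.6 227.5] tabtop [683.8 181.8] tooth [-65.7 -10.1]
0.1 tabbase [684.7 215.2] tabtop [680.3 170.1] tooth [-66.   -5.8]
0.15 tabbase [683.2 203.2] tabtop [676.2 158.8] tooth [-66.   -1.6]
0.2 tabbase [680.9 191.3] tabtop [671.3 147.8] tooth [-65.8   2.7]
keeper home [665.6 235.3]
```

View pics/s21z.png

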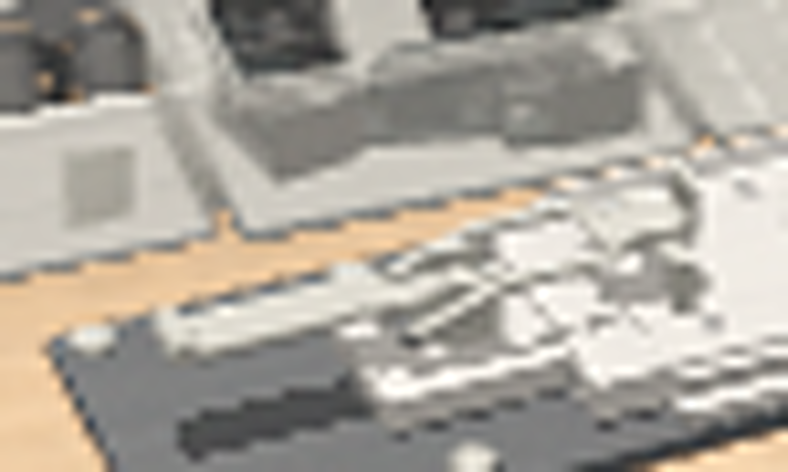

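View pics/t21z.png

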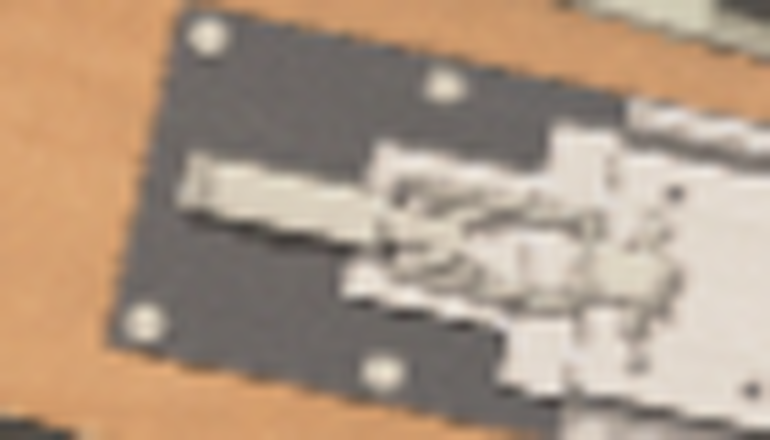

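```bash
python3 -m creep '{"offset":[[0,0,0],[0,0,0]],"rotation":[[0,0,0],[0,0,0]]}'; python3 - <<'E'
from h import *
a=cv2.imread('pics/s21_full.png').astype(int);b=snap('side','s22').astype(int)
print("changed px in dock area",(abs(a-b).max(2)[180:260,190:330]>25).sum())
print(env.job_done())
E
```

```text
time_s: 23.78
ee_pos: [471.9, 355.0, 186.5]
ee_rot: [-179.9, 0.1, 78.8]
force: [-0.5, 0.8, -0.0]
gripper_width: 0.4
changed px in dock area 14
the job is handed in; nothing more can be done
None
```

I finished the whole sequence and handed the job in at about 24 s of the 72 s allowed. No verdict came back, so the points below are my own checks.

**What I did**
- I pulled the pallet from the rack by its top edge, tilted it about 39°, rested the lower edge on the bench and let it drop flat with the rib up.
- I then took it by the rib and set it between the guide rails, about 3–4 mm short of the stop.
- I pushed the claw over until it fell behind the keeper bar, then swung the lever down with closed fingers to a hard stop (25 N on the tool) and withdrew.

**Last checks**
- **Pallet:** the top view shows the gap at the stop closed. The plate's far end measured −45.0 and −45.7 mm, against about −44.8 mm when home. Its rib was within 1 mm of the home position.
- **Lever:** it stayed down after I let go and lies parallel to the dock.
- **Claw:** its tab is at the height expected when the tooth is about 10 mm below the bar's centre, so it looks hooked. The pallet being drawn home also points to that.
- **Bystanders:** I didn't measure them after the moves. The arm stayed clear of the bottle, tape and housing, and none looked moved in the pictures that showed them.

**What disagreed or is less certain**
- **Lever angle:** the tip's raw pixel position gave about 0.1 rad, right at the limit. The camera also showed my fingertip about 1.5 pixels too high, and correcting for that gives about 0.05 rad. The stop height (about 0.03 rad or less) and the lever's slope (about 0) support the lower value.
- **Camera and robot:** they differed by 1.4–2.6 mm across the rails, which I allowed for when placing the pallet.
- **Last two pictures:** 14 pixels in the dock area changed between them. I put this down to shadow and did not look closer.
- **Wrist limits:** a wrist limit kept the tilt to 39° instead of the planned 50°, which was still enough.

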